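# Make up the gauge pile on the granite

### The job

Draw the steel plate out from under the low shelf by its end, set it down on the table clear of the shelf and let go of it, then take it again by its middle and stack it squarely, edges flush, on the matching plate that lies on the granite slab. Then put the longer of the two wooden cases, lid up, squarely on top, so that all three outlines line up. Set things down gently without dropping them, do not shift the bottom plate, and leave everything else alone.

Things in the scene. Friction and masses are not known exactly. Their poses are not given: they have to be found in the camera images.
- plate: loose bare steel plate to be moved, 140 (x) x 56 (y) x 14 (z) mm, about 0.8 kg, two dark screw holes near its ends; lies flat on the table, about half of it under the low shelf and the other half sticking out of the shelf's front. Origin at the centre of its underside, x along its length (negative end sticks out), z up
- bottom_plate: loose steel plate of the same look and size, 140 x 56 x 14 mm, already lying flat on the granite slab: the bottom of the pile. Origin at the centre of its underside, x along its length
- long_case: loose closed wooden case, 140 (x) x 56 (y) x 36 (z) mm, about 0.4 kg, lid seam 23 mm up, small brass catch and hinges on its long sides; lies on the table lid up. Origin at the centre of its underside, x along its length, z up
- short_case: bystander: loose closed wooden case like the other but only 85 (x) x 56 (y) x 36 (z) mm. Origin at the centre of its underside
- shelf: fixed low shelf: aluminium slab 160 (x) x 240 (y) mm, underside 38 mm and top 52 mm above the table, on two dark blue feet (150 x 24 mm, centred at y = -100 and +100 mm), open at front and back. On it stand a dial comparator (110 mm tall, at x = 35, y = 40 mm) and a white cup (35 mm tall). Origin on the table below the slab's centre; the front edge, where the plate sticks out, is at x = -80 mm
- granite: fixed dark granite slab, 300 (x) x 200 (y) x 20 (z) mm. Origin at the centre of its underside
- v_block: bystander: loose dark steel V-block, 50 (x) x 40 (y) x 36 (z) mm, standing on the granite slab near its far edge. Origin at the centre of its underside
There are look-alikes about, which are no part of the job. What is shaped like the long_case but turquoise is not meant. What is shaped like the plate but red is not meant.

How it is judged:
On the way, in this order (a step that is already met when the one before it is completed fails the run):
1. the plate is drawn out clear of the shelf's front, lies flat on the table and has been let go (x of plate in the frame of shelf below -0.145 m and height (world z) of plate below 0.004 m and angle between plate's own z axis and vertical below 0.05 rad and linear speed of plate below 0.01 m/s and contact force between the fingers and plate below 0.1 N), for 0.2 s.
2. the plate lies squarely on the bottom plate and has been let go (x of plate in the frame of bottom_plate between -0.006 and 0.006 m and y of plate in the frame of bottom_plate between -0.006 and 0.006 m and z of plate in the frame of bottom_plate between 0.01 and 0.018 m and angle between the x axis of plate and the x axis of bottom_plate, either way round below 0.07 rad and angle between the z axis of plate and the z axis of bottom_plate, either way round below 0.05 rad and linear speed of plate below 0.01 m/s and contact force between the fingers and plate below 0.1 N), for 0.2 s.
At the end, for the whole second after the job is handed in: The plate lies flat on the bottom plate, and the long case lies lid up on the plate; each is centred on the one below within 6 mm along and across and lines up with it within 4 degrees, all are released and at rest, and the bottom plate lies on the granite within 20 mm of where it was (all of step 2 and x of long_case in the frame of plate between -0.006 and 0.006 m and y of long_case in the frame of plate between -0.006 and 0.006 m and z of long_case in the frame of plate between 0.01 and 0.018 m and angle between the x axis of long_case and the x axis of plate, either way round below 0.07 rad and angle between long_case's own z axis and vertical below 0.05 rad and linear speed of long_case below 0.01 m/s and contact force between the fingers and long_case below 0.1 N and height (world z) of bottom_plate below 0.024 m and distance of bottom_plate from where it was at the start of the episode below 0.02 m); the robot touches nothing.
It fails at once if the bottom plate is shifted by more than 20 mm (distance of bottom_plate from where it was at the start of the episode above 0.02 m).
It fails at once if the short case is moved by more than 25 mm (distance of short_case from where it was at the start of the episode above 0.025 m).
It fails at once if the V-block is moved by more than 25 mm (distance of v_block from where it was at the start of the episode above 0.025 m).
It fails at once if the plate is dropped (it falls from more than about 8 mm) (linear speed of plate above 0.4 m/s and contact force between the fingers and plate below 0.1 N).
It fails at once if the long case is dropped (it falls from more than about 8 mm) (linear speed of long_case above 0.4 m/s and contact force between the fingers and long_case below 0.1 N).
It also fails if it takes over 72 s, if anything falls off the work surface, if the arm or the gripper's body presses on something with over 40 N, if the wrist force passes 120 N, or if a joint passes its speed limit or range.

### The arm

A 6-joint arm with a two-finger parallel gripper is mounted at the origin on the work surface. World frame = base frame: x ahead of the robot, y to its left, z up, the work surface at z = 0. Lengths are in m, angles in rad, forces in N, time in s.
With the tool pointing down it reaches from about 0.225 to 0.875 m from the base axis. Payload 3.4 kg.
Tool frame: the origin (TCP) lies between the finger pads; the fingertips stand 11 mm ahead of it and the grasp point (between the pads) lies 8 mm behind it (tips_ahead is the distance from the TCP to the fingertips, in m); z points along the fingers, x is the direction in which the jaws open and shut, and the axes are right-handed (so a half turn about z gives the same grasp; the last joint's range is limited). The gripper opens to 85 mm and grips with 20 to 120 N. Pads are 22 mm wide; open, the fingers measure 114 mm over their backs; the gripper's body (76 mm by 85 mm) begins 54 mm behind the grasp point. The pads swing forward as they close: fully open they stand 13 mm farther back than shut.
Start: joints at [-1.42, 0.276, 1.505, -0, 1.361, -0.121], TCP at [0.154, -0.554, 0.242] pointing down, gripper open.
Joint ranges: [-2.89, 2.89], [-0.75, 2.08], [0.22, 2.7], [-1.18, 4.32], [0.11, 2.71], [-2.7, 2.7]. Speed limits (rad/s): [2.57, 2.57, 3.14, 3.14, 3.14, 3.14].

### API

Orientations are given as a unit quaternion [w, x, y, z].
In Python, from rig import get_state, get_image, sign_off, masks_of, tips_ahead gives the robot as it stands.
- The arm moves only by the tool play_rows, never from a script. Its argument "series" is a list of rows, each an object of numbers: "fingers": the closure, from -1 (fully open) to 1 (shut); "dx", "dy", "dz": the shift along the world's x, y, z in mm; "turn": the turn about the world's z in rad. A call has 1 to 20 rows; each row shifts and turns the pose as measured when the row begins; what a row does not reach is not made up. A row lasts 1/12 s, in which the tool goes at most 41.7 mm and 7.16 degrees, less where a joint would pass 70% of its speed; a pose out of reach is approached as far as the arm can. A call with a gripper value outside its range is refused whole. The fingers move at their own pace and stop on an object; "squeeze" is the grip in N (left out, the last holds). Time passes only in rows, so rows that do not move let the fingers close. It gives the time, the measured TCP pose, the force and the opening at its end, in the units of the state.
- get_state(): the state, without advancing time (a new reading comes with each control period).
- get_image(name): name is "scene" or "top" or "wrist"; returns a dict with "pixels" (480x640x3 uint8, red, green, blue), "vfov" (degrees; the focal length in pixels is half the picture's height over the tangent of half this angle, whatever the lens; pixels are square), "cx", "cy" (the principal point, pixels), "dist" ([k1, k2, p1, p2, k3] as OpenCV has them; the pictures are not rectified), "rvec" (rotation vector, rad) and "tvec" (3), from world to camera coordinates, as OpenCV has them; the wrist camera has in their place "hand_eye" (4x4, takes a point from camera to tool coordinates, whose origin is the TCP and whose axes are the tool frame's). Camera axes: x right, y down, z forward; pixel columns grow to the right and rows downward; lengths in m; the calibration is good to about 2 mm. A picture is of the moment at which its call begins: read the wrist's pose just before it. There is no depth.
- sign_off(): hands the job in, once; it reports no verdict.
Trained networks look in a picture, given as the dict that the camera call returned (one of the last four; its "shot" number tells which), for a name from the list of things; names that differ only in an ending like _2 or _b are one class to them, and where a whole thing is asked for, a point or a joint stands for the part that bears it (a point fixed in the world has none). Each returns a list of dicts, best first, with "p" (0 to 1); they miss things now and then, are a little off and sometimes report something else, mostly with a low value. They report only what shows in the picture. A call takes as long as a camera call. They do not tell look-alikes from the thing itself.
- masks_of(picture, label): "region" (480x640 bool, what is visible of it) and "xy" ([column, row] in pixels, amid what is visible of it).
The state is a dict: "clock": time; "qpos": joint angles; "qd": joint speeds; "effort": joint torques, N m; "position": TCP position; "ee_rot": TCP orientation; "contact_force": force on the tool from outside, world axes, zero at the start; "moment": the same for the moment, N m; "width": finger opening in m.
Only numpy, scipy, OpenCV 4.12 (cv2) and the standard library are available. Lean on these libraries where they do the work, as an engineer would, in place of code of your own. Each camera call takes 0.05 s, during which the arm holds its last target. There are 200 camera calls.

## Working session

There is one attempt and no reset: what is moved stays moved. The work goes in short steps, Python scripts to look and compute and a tool call to move; the robot and the scene stay as the last step left them, time stands still between calls to the robot, and variables do not carry over. Pictures are saved under pics/ and viewed, about 8 in all and at most 12, crops included, and the job is handed in when it is done.

Besides the shell and the picture viewer there is one more tool, called after ">>>" as name(argument=value, ...) on one line, values as JSON. play_rows: Moves the arm, as the interface text tells. Its arguments: {"type":"object","properties":{"series":{"type":"array"},"squeeze":{"type":"number"}},"required":["series"]}

```bash
mkdir -p pics
cat > h.py <<'E'
import numpy as np, cv2
from rig import get_state,get_image,masks_of
from scipy.spatial.transform import Rotation as R
def K(d):
    f=240/np.tan(np.radians(d['vfov'])/2); return np.array([[f,0,d['cx']],[0,f,d['cy']],[0,0,1.]])
def ext(d,st=None):
    if 'rvec' in d: return cv2.Rodrigues(np.array(d['rvec'],float))[0],np.array(d['tvec'],float).ravel()
    q=st['ee_rot']; T=np.eye(4);T[:3,:3]=R.from_quat([q[1],q[2],q[3],q[0]]).as_matrix();T[:3,3]=st['position']
    W=np.linalg.inv(T@np.array(d['hand_eye'])); return W[:3,:3],W[:3,3]
def toplane(d,uv,z,st=None):
    Rm,t=ext(d,st); n=cv2.undistortPoints(np.array(uv,float).reshape(-1,1,2),K(d),np.array(d['dist'],float)).reshape(-1,2)
    r=np.c_[n,np.ones(len(n))]@Rm; c=-Rm.T@t
    return (c+r*((z-c[2])/r[:,2])[:,None])[:,:2]
def proj(d,P,st=None):
    Rm,t=ext(d,st); return cv2.projectPoints(np.array(P,float).reshape(-1,3),cv2.Rodrigues(Rm)[0],t,K(d),np.array(d['dist'],float))[0].reshape(-1,2)
def save(d,n): cv2.imwrite('pics/'+n,d['pixels'][:,:,::-1])
def rect(d,mask,z,st=None):
    "min-area rect of mask outline mapped on plane z: centre, (long,short) mm, long-axis yaw"
    m=cv2.morphologyEx(mask.astype(np.uint8),cv2.MORPH_OPEN,np.ones((3,3)))
    c=max(cv2.findContours(m,0,1)[0],key=cv2.contourArea)
    p=toplane(d,c.reshape(-1,2),z,st); (x,y),(w,h),a=cv2.minAreaRect((p*1000).astype(np.float32))
    if w<h: w,h,a=h,w,a+90
    return np.round([x,y,w,h],1),round((a+90)%180-90,1)
E
python3 - <<'E'
from h import *
print(get_state())
for n in('top','scene'):
    d=get_image(n);save(d,n+'0.png')
    print(n,d['vfov'],-ext(d)[0].T@ext(d)[1])
    for l,z in(('plate',.014),('bottom_plate',.034),('long_case',.036),('short_case',.036),('shelf',.052),('granite',.02),('v_block',.056)):
        for m in masks_of(d,l)[:4]:
            mm=m['region']; print(l,round(m['p'],2),np.round(m['xy']),mm.sum(),rect(d,mm,z), d['pixels'][mm].mean(0).round() )
E
```

```text
{'clock': 0.0, 'qpos': array([-1.42000832e+00,  2.76616755e-01,  1.50614892e+00,  5.73317774e-06,
        1.36074154e+00, -1.21015410e-01]), 'qd': array([ 1.26441916e-03, -8.31704533e-04,  1.14298122e-03, -9.21252450e-05,
       -1.27779839e-04,  1.02617386e-03]), 'effort': array([ 3.55071519e-03, -4.16766322e+01, -2.45805520e+01,  2.79427140e-04,
        1.11280294e-02, -6.83318618e-06]), 'position': array([ 0.15427793, -0.55336761,  0.24142103]), 'ee_rot': array([-6.68758706e-04,  7.96387709e-01, -6.04785665e-01, -6.84947381e-04]), 'contact_force': array([0.82813384, 0.44524266, 0.1278111 ]), 'moment': array([0.03569065, 0.01406908, 0.02759697]), 'width': 0.08571470167543127}
top 49.62056413762623 [0.29678789 0.03000542 1.03528314]
plate 0.67 [223. 260.] 1289 (array([511.5, 233.9,  92.6,  58.8]), -4.0) [85. 84. 89.]
plate 0.61 [137. 301.] 2109 (array([430.4, 400.4, 139.7,  60.7]), -29.7) [99. 23. 21.]
bottom_plate 0.67 [465. 238.] 1998 (array([ 543.8, -244.7,  141.8,   58.4]), -4.2) [85. 84. 89.]
bottom_plate 0.62 [345. 280.] 1286 (array([460.7,   0.6,  88.6,  56.3]), -1.7) [66. 43
[... 1006 characters left out ...]
rray([346.2, -86.2, 154.1,  87.9]), -24.7) [ 36. 112. 107.]
long_case 0.74 [269. 266.] 2219 (array([658.9,  29.3, 154. ,  75.8]), -0.4) [105.  71.  42.]
long_case 0.65 [330. 211.] 1193 (array([473.5,  10.4, 103.3,  77.9]), -4.3) [97. 67. 39.]
short_case 0.67 [329. 211.] 1197 (array([472.3,  10. , 102.2,  78.9]), -6.4) [97. 67. 39.]
short_case 0.49 [175. 197.] 622 (array([ 695.7, -246.6,   69. ,   66.9]), -82.4) [37. 39. 40.]
shelf 0.62 [370. 334.] 10801 (array([637.3, 263.5, 243.6, 174.7]), -89.2) [146. 153. 151.]
granite 0.63 [199. 202.] 7379 (array([ 619.1, -236. ,  308.2,  213.3]), 1.8) [42. 44. 45.]
v_block 0.78 [174. 199.] 635 (array([ 703.6, -229.6,   67.3,   66.9]), 8.3) [37. 39. 40.]
```

View pics/top0.png

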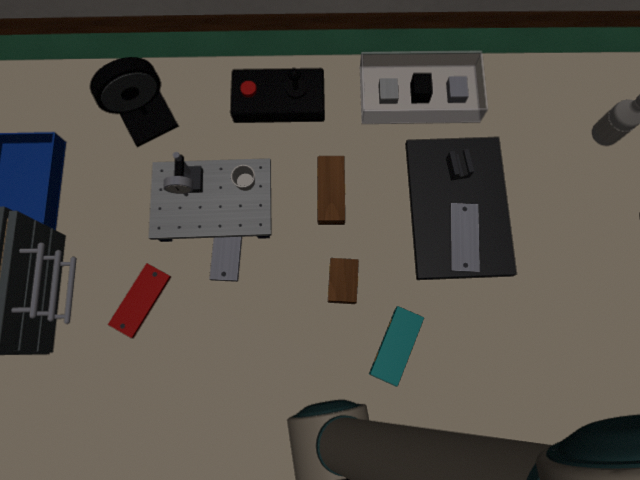

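View pics/scene0.png

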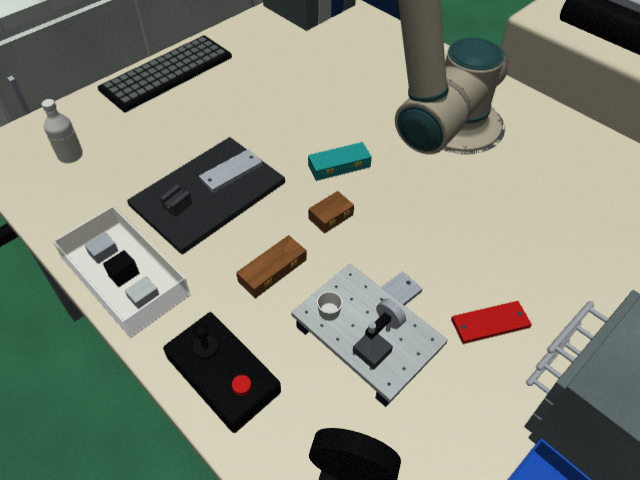

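The top view shows the grey plate sticking out of the shelf at (226,258), the bottom plate on the granite at (465,237), the long case at (330,190) and the short one at (344,280). The red and turquoise look-alikes are at (140,300) and (397,345). I'll move over to the plate for a wrist look.

>>> play_rows(series=[{"dx": 14, "dy": 39, "dz": 0, "turn": -0.016, "fingers": -1}, {"dx": 14, "dy": 39, "dz": 0, "turn": -0.016, "fingers": -1}, {"dx": 14, "dy": 39, "dz": 0, "turn": -0.016, "fingers": -1}, {"dx": 14, "dy": 39, "dz": 0, "turn": -0.016, "fingers": -1}, {"dx": 14, "dy": 39, "dz": 0, "turn": -0.016, "fingers": -1}, {"dx": 14, "dy": 39, "dz": 0, "turn": -0.016, "fingers": -1}, {"dx": 14, "dy": 39, "dz": 0, "turn": -0.016, "fingers": -1}, {"dx": 14, "dy": 39, "dz": 0, "turn": -0.016, "fingers": -1}, {"dx": 14, "dy": 39, "dz": 0, "turn": -0.016, "fingers": -1}, {"dx": 14, "dy": 39, "dz": 0, "turn": -0.016, "fingers": -1}, {"dx": 14, "dy": 39, "dz": 0, "turn": -0.016, "fingers": -1}, {"dx": 14, "dy": 39, "dz": 0, "turn": -0.016, "fingers": -1}, {"dx": 14, "dy": 39, "dz": 0, "turn": -0.016, "fingers": -1}, {"dx": 14, "dy": 39, "dz": 0, "turn": -0.016, "fingers": -1}, {"dx": 14, "dy": 39, "dz": 0, "turn": -0.016, "fingers": -1}, {"dx": 14, "dy": 39, "dz": 0, "turn": -0.016, "fingers": -1}, {"dx": 14, "dy": 39, "dz": 0, "turn": -0.016, "fingers": -1}, {"dx": 14, "dy": 39, "dz": 0, "turn": -0.016, "fingers": -1}, {"dx": 14, "dy": 39, "dz": 0, "turn": -0.016, "fingers": -1}, {"dx": 14, "dy": 39, "dz": 0, "turn": -0.016, "fingers": -1}])

```text
clock: 2.47
position: [0.4261, 0.2287, 0.2452]
ee_rot: [0.002, -0.679, 0.734, -0.01]
contact_force: [1.3, -0.4, -0.4]
width: 0.0853
```

```bash
cat >> h.py <<'E'
def yaw(st):
    q=st['ee_rot']; v=R.from_quat([q[1],q[2],q[3],q[0]]).as_matrix(); return np.degrees(np.arctan2(v[1,0],v[0,0])),v[:,2]
def wrist(n,things):
    st=get_state(); d=get_image('wrist'); save(d,n); print(st['position'].round(4),yaw(st),st['width'])
    for l,z in things:
        for m in masks_of(d,l)[:2]:
            mm=m['region']; print(l,round(m['p'],2),np.round(m['xy']),mm.sum(),rect(d,mm,z,st),d['pixels'][mm].mean(0).round())
    return st,d
E
python3 - <<'E'
from h import *
import rig
try: print(rig.tips_ahead, rig.tips_ahead())
except Exception as e: print(e)
wrist('w1.png',[('plate',.014),('shelf',.052)])
d=get_image('top'); print(toplane(d,[(150,239),(270,236),(271,159),(150,161)],.052))
E
```

```text
'float' object is not callable
[0.4261 0.2287 0.2452] (np.float64(-94.53393595681726), array([ 0.01673653, -0.01298154, -0.99977566])) 0.0852750258839509
plate 0.94 [304. 134.] 4564 (array([513.3, 234.5,  88.1,  55.4]), -3.9) [128. 128. 136.]
plate 0.73 [163. 216.] 6791 (array([432.4, 400.2, 143.5,  60.4]), -29.3) [150.  34.  27.]
shelf 0.74 [260.  45.] 26348 (array([583.9, 260.6, 243.1,  83.7]), 88.0) [130. 131. 131.]
[[0.5450072  0.37513304]
 [0.54729296 0.140834  ]
 [0.70857917 0.14075513]
 [0.70832916 0.38647832]]
```

View pics/w1.png

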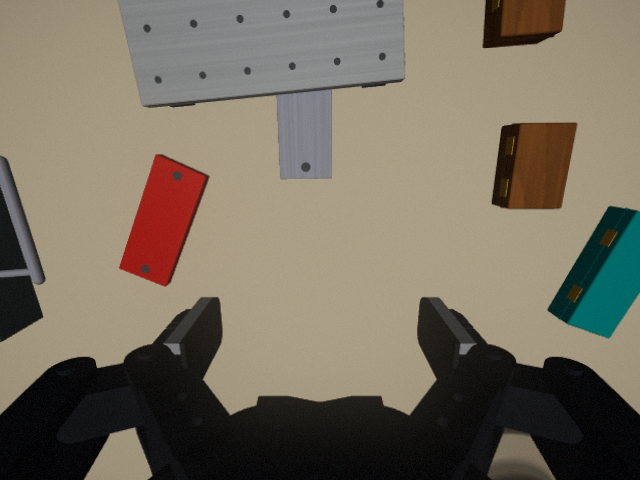

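>>> play_rows(series=[{"dx": 20, "dy": 3, "dz": -30, "fingers": -0.6}, {"dx": 20, "dy": 3, "dz": -30, "fingers": -0.6}, {"dx": 15, "dy": 1, "dz": -35, "fingers": -0.6}, {"dx": 7, "dy": 0, "dz": -35, "fingers": -0.6}, {"dx": 0, "dy": 0, "dz": -30, "fingers": -0.6}, {"dx": 0, "dy": 0, "dz": -15, "fingers": -0.6}, {"dz": 0, "fingers": -0.6}], squeeze=60)

```text
invalid input at $.series[0]: expected keys fingers, dx, dy, dz, turn
```

Run:
```python
from h import *
import rig; print(rig.tips_ahead)
wrist('w2.png',[('plate',.014)])
```

```text
0.011
[0.4257 0.2271 0.2445] (np.float64(-94.38359659108565), array([ 0.014716  , -0.01376331, -0.99979698])) 0.08522972349018057
plate 0.77 [161. 216.] 6763 (array([433. , 399.8, 142.6,  59.5]), -29.1) [150.  33.  26.]
plate 0.57 [303. 135.] 4729 (array([512.9, 234.2,  89. ,  57.8]), -3.8) [127. 127. 135.]
```

>>> play_rows(series=[{"dx": 20, "dy": 4, "dz": -30, "turn": 0.0, "fingers": -0.6}, {"dx": 20, "dy": 4, "dz": -30, "turn": 0.0, "fingers": -0.6}, {"dx": 15, "dy": 1, "dz": -35, "turn": 0.0, "fingers": -0.6}, {"dx": 7, "dy": 0, "dz": -35, "turn": 0.0, "fingers": -0.6}, {"dx": 0, "dy": 0, "dz": -30, "turn": 0.0, "fingers": -0.6}, {"dx": 0, "dy": 0, "dz": -15, "turn": 0.0, "fingers": -0.6}, {"dx": 0, "dy": 0, "dz": 0, "turn": 0.0, "fingers": -0.6}], squeeze=60)

```text
clock: 3.35
position: [0.4908, 0.2233, 0.07]
ee_rot: [0.007, -0.673, 0.74, -0.014]
contact_force: [-0.4, 0.2, 0.9]
width: 0.0682
```

Run:
```python
from h import *
import rig; print(rig.tips_ahead)
wrist('w2.png',[('plate',.014)])
```

```text
0.011
[0.4908 0.2233 0.07  ] (np.float64(-95.46556571108242), array([ 0.02856259, -0.01119266, -0.99952934])) 0.06821622877579736
plate 0.86 [ 56. 330.] 11361 (array([442.9, 393.6, 129.2,  60.5]), -29.0) [137.   8.   6.]
plate 0.62 [296. 238.] 12332 (array([510. , 234.4,  81.3,  55.7]), -3.6) [132. 133. 141.]
```

View pics/w2.png

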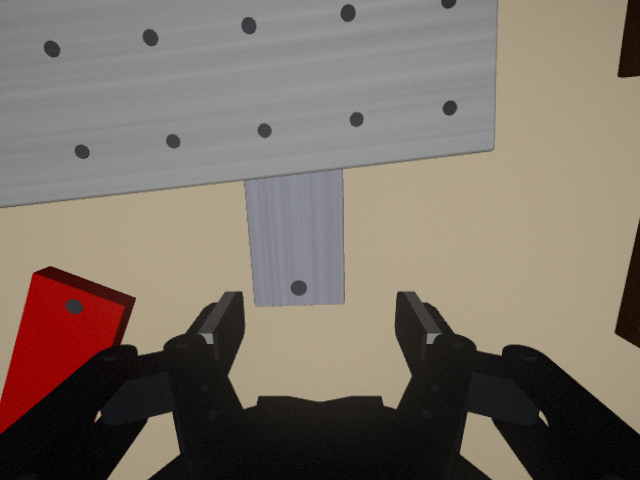

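>>> play_rows(series=[{"dx": 0, "dy": 7, "dz": 0, "turn": 0.015, "fingers": -0.6}, {"dx": 0, "dy": 6, "dz": 0, "turn": 0.015, "fingers": -0.6}, {"dx": 0, "dy": 0, "dz": -12, "turn": 0.0, "fingers": -0.6}, {"dx": 0, "dy": 0, "dz": -12, "turn": 0.0, "fingers": -0.6}, {"dx": 0, "dy": 0, "dz": 0, "turn": 0.0, "fingers": -0.6}])

```text
clock: 3.87
position: [0.4985, 0.2402, 0.0581]
ee_rot: [0.018, -0.684, 0.729, -0.018]
contact_force: [-1.0, 0.4, -0.2]
width: 0.0679
```

Run:
```python
from h import *
st=get_state(); print(st['qpos'].round(4),st['qd'].round(4),st['effort'].round(2),st['position'].round(4),yaw(st))
```

```text
[ 0.3352  0.3899  1.8483 -0.0244  0.8553  1.9843] [ 0.0136 -0.0472 -0.0432  0.0013  0.031  -0.0053] [-2.400e-01 -4.204e+01 -1.897e+01 -9.000e-02 -6.100e-01  1.000e-02] [0.4985 0.2402 0.0581] (np.float64(-93.59324218391221), array([ 0.0515987 , -0.0015218 , -0.99866674]))
```

>>> play_rows(series=[{"dx": 0, "dy": 0, "dz": 0, "turn": 0.0, "fingers": -0.6}, {"dx": 0, "dy": 0, "dz": 0, "turn": 0.0, "fingers": -0.6}, {"dx": 0, "dy": 0, "dz": 0, "turn": 0.0, "fingers": -0.6}])

```text
clock: 4.12
position: [0.5004, 0.2422, 0.0621]
ee_rot: [0.021, -0.685, 0.728, -0.02]
contact_force: [-0.4, 0.0, 0.5]
width: 0.0683
```

Run:
```python
from h import *
st=get_state(); print(st['qpos'].round(4),st['qd'].round(4),st['effort'].round(2),st['position'].round(4),yaw(st))
```

```text
[ 0.3373  0.3853  1.8435 -0.0241  0.8578  1.9838] [ 0.0041 -0.0153 -0.0143 -0.0004  0.0085 -0.0001] [ -0.   -41.85 -18.42  -0.08  -0.29   0.  ] [0.5004 0.2422 0.0621] (np.float64(-93.4556856510137), array([ 0.0579788 ,  0.00103201, -0.99831728]))
```

>>> play_rows(series=[{"dx": -5, "dy": -3, "dz": 10, "turn": 0.0, "fingers": -0.6}, {"dx": -5, "dy": -3, "dz": 10, "turn": 0.0, "fingers": -0.6}, {"dx": 0, "dy": 0, "dz": 10, "turn": 0.0, "fingers": -0.6}])

```text
clock: 4.37
position: [0.4886, 0.2357, 0.0941]
ee_rot: [0.02, -0.685, 0.728, -0.019]
contact_force: [0.1, -0.8, -0.5]
width: 0.0684
```

Run:
```python
from h import *
st=get_state(); print(st['qpos'].round(4),st['qd'].round(4),st['effort'].round(2),st['position'].round(4),yaw(st))
```

```text
[ 0.333   0.3309  1.8326 -0.0225  0.9252  1.9764] [ 0.0011 -0.1603 -0.1759  0.0089  0.3134 -0.0099] [-2.000e-02 -3.934e+01 -1.963e+01 -1.000e-01 -6.400e-01 -0.000e+00] [0.4886 0.2357 0.0941] (np.float64(-93.40886342355014), array([ 5.59080432e-02,  2.95758537e-04, -9.98435878e-01]))
```

>>> play_rows(series=[{"dx": 0, "dy": 0, "dz": -10, "turn": 0.0, "fingers": -0.6}, {"dx": 0, "dy": 0, "dz": -10, "turn": 0.0, "fingers": -0.6}, {"dx": 0, "dy": 0, "dz": -10, "turn": 0.0, "fingers": -0.6}])

```text
clock: 4.62
position: [0.4914, 0.2364, 0.07]
ee_rot: [0.027, -0.685, 0.727, -0.022]
contact_force: [-0.5, -0.5, 0.2]
width: 0.0681
```

Run:
```python
from h import *
st=get_state(); print(st['qpos'].round(4),st['qd'].round(4),st['effort'].round(2),st['position'].round(4),yaw(st))
```

```text
[ 0.3326  0.3578  1.8664 -0.024   0.8509  1.9783] [-0.0026  0.145   0.1651 -0.0057 -0.3037  0.0092] [ 9.000e-02 -4.194e+01 -1.895e+01 -7.000e-02 -1.000e-02 -1.000e-02] [0.4914 0.2364 0.07  ] (np.float64(-93.40624563081887), array([ 0.06878878,  0.00464006, -0.99762046]))
```

>>> play_rows(series=[{"dx": 0, "dy": 0, "dz": 20, "turn": 0.12, "fingers": -0.6}, {"dx": 0, "dy": 0, "dz": 20, "turn": 0.12, "fingers": -0.6}, {"dx": 0, "dy": 0, "dz": 15, "turn": 0.12, "fingers": -0.6}, {"dx": 0, "dy": 0, "dz": 0, "turn": 0.12, "fingers": -0.6}, {"dx": 0, "dy": 0, "dz": 0, "turn": 0.12, "fingers": -0.6}, {"dx": 0, "dy": 0, "dz": 0, "turn": 0.12, "fingers": -0.6}, {"dx": 0, "dy": 0, "dz": 0, "turn": 0.12, "fingers": -0.6}, {"dx": 0, "dy": 0, "dz": 0, "turn": 0.12, "fingers": -0.6}, {"dx": 0, "dy": 0, "dz": 0, "turn": 0.12, "fingers": -0.6}, {"dx": 0, "dy": 0, "dz": 0, "turn": 0.12, "fingers": -0.6}])

```text
clock: 5.45
position: [0.4812, 0.2324, 0.1114]
ee_rot: [-0.023, 0.981, -0.19, -0.001]
contact_force: [-0.2, 0.1, -0.1]
width: 0.0683
```

```bash
cat >> h.py <<'E'
def show():
    st=get_state(); y,v=yaw(st); print('t',st['clock'],'q',st['qpos'].round(3),'p',(st['position']*1000).round(1),'yaw %.1f'%y,'tilt',v[:2].round(4),'F',np.round(st['contact_force'],1),'w',round(st['width'],4))
E
python3 -c "
from h import *
show()"
```

```text
t 5.45 q [0.292 0.312 1.808 0.049 1.003 0.649] p [481.2 232.4 111.4] yaw -21.9 tilt [0.0066 0.0447] F [-0.2  0.1 -0.1] w 0.0683
```

>>> play_rows(series=[{"dx": 0, "dy": 0, "dz": 0, "turn": 0.12, "fingers": -0.6}, {"dx": 0, "dy": 0, "dz": 0, "turn": 0.12, "fingers": -0.6}, {"dx": 0, "dy": 0, "dz": 0, "turn": 0.12, "fingers": -0.6}, {"dx": 0, "dy": 0, "dz": 0, "turn": 0.12, "fingers": -0.6}, {"dx": 0, "dy": 0, "dz": 0, "turn": 0.12, "fingers": -0.6}, {"dx": 0, "dy": 0, "dz": 0, "turn": 0.12, "fingers": -0.6}, {"dx": 0, "dy": 0, "dz": 0, "turn": 0.12, "fingers": -0.6}, {"dx": 0, "dy": 0, "dz": 0, "turn": 0.12, "fingers": -0.6}, {"dx": 0, "dy": 0, "dz": 0, "turn": 0.12, "fingers": -0.6}, {"dx": 0, "dy": 0, "dz": 0, "turn": 0.12, "fingers": -0.6}, {"dx": 0, "dy": 0, "dz": 0, "turn": 0.12, "fingers": -0.6}, {"dx": 0, "dy": 0, "dz": 0, "turn": 0.12, "fingers": -0.6}, {"dx": 0, "dy": 0, "dz": 0, "turn": 0.12, "fingers": -0.6}, {"dx": 0, "dy": 0, "dz": 0, "turn": 0.12, "fingers": -0.6}, {"dx": 0, "dy": 0, "dz": 0, "turn": 0.12, "fingers": -0.6}])

```text
clock: 6.7
position: [0.4693, 0.2263, 0.0884]
ee_rot: [-0.006, 0.734, 0.678, -0.034]
contact_force: [-0.6, 0.3, 0.1]
width: 0.0684
```

```bash
python3 -c "
from h import *
show()"
```

```text
t 6.7 q [ 0.327  0.364  1.796 -0.02   1.048 -1.153] p [469.3 226.3  88.4] yaw 85.5 tilt [-0.0568 -0.0375] F [-0.6  0.3  0.1] w 0.0684
```

>>> play_rows(series=[{"dx": 0, "dy": 0, "dz": 0, "turn": 0.0, "fingers": -0.6}, {"dx": 0, "dy": 0, "dz": 0, "turn": 0.0, "fingers": -0.6}])

```text
clock: 6.87
position: [0.4677, 0.2259, 0.0859]
ee_rot: [-0.006, 0.734, 0.678, -0.036]
contact_force: [0.4, -0.5, -0.1]
width: 0.0683
```

```bash
python3 -c "
from h import *
show()"
```

```text
t 6.8667 q [ 0.328  0.367  1.8   -0.02   1.046 -1.153] p [467.7 225.9  85.9] yaw 85.5 tilt [-0.0611 -0.039 ] F [ 0.4 -0.5 -0.1] w 0.0683
```

>>> play_rows(series=[{"dx": 0, "dy": 0, "dz": 0, "turn": 0.0, "fingers": -0.6}, {"dx": 0, "dy": 0, "dz": 0, "turn": 0.0, "fingers": -0.6}, {"dx": 0, "dy": 0, "dz": 0, "turn": 0.0, "fingers": -0.6}])

```text
clock: 7.12
position: [0.4667, 0.2254, 0.0842]
ee_rot: [-0.007, 0.736, 0.676, -0.037]
contact_force: [0.3, 0.4, -0.2]
width: 0.0684
```

```bash
python3 -c "
from h import *
show()"
```

```text
t 7.1167 q [ 0.327  0.369  1.802 -0.02   1.045 -1.148] p [466.7 225.4  84.2] yaw 85.2 tilt [-0.0643 -0.0397] F [ 0.3  0.4 -0.2] w 0.0684
```

>>> play_rows(series=[{"dx": 0, "dy": 0, "dz": 30, "turn": 0.0, "fingers": -0.6}, {"dx": 0, "dy": 0, "dz": 30, "turn": 0.0, "fingers": -0.6}, {"dx": 0, "dy": 0, "dz": 0, "turn": 0.0, "fingers": -0.6}])

```text
clock: 7.37
position: [0.4651, 0.2245, 0.144]
ee_rot: [-0.008, 0.737, 0.674, -0.04]
contact_force: [0.4, 0.4, 1.1]
width: 0.0683
```

```bash
python3 -c "
from h import *
show()"
```

```text
t 7.3667 q [ 0.326  0.307  1.724 -0.018  1.191 -1.148] p [465.1 224.5 144. ] yaw 85.0 tilt [-0.0702 -0.0414] F [0.4 0.4 1.1] w 0.0683
```

>>> play_rows(series=[{"dx": 12, "dy": 6, "dz": 0, "turn": 0.0, "fingers": -0.6}, {"dx": 12, "dy": 6, "dz": 0, "turn": 0.0, "fingers": -0.6}, {"dx": 0, "dy": 0, "dz": 0, "turn": 0.0, "fingers": -0.6}])

```text
clock: 7.62
position: [0.4902, 0.2367, 0.1461]
ee_rot: [-0.007, 0.739, 0.673, -0.038]
contact_force: [0.7, 0.3, 0.2]
width: 0.0682
```

```bash
python3 -c "
from h import *
show()"
```

```text
t 7.6167 q [ 0.333  0.341  1.664 -0.017  1.212 -1.139] p [490.2 236.7 146.1] yaw 84.8 tilt [-0.0658 -0.0398] F [0.7 0.3 0.2] w 0.0682
```

>>> play_rows(series=[{"dx": 0, "dy": 0, "dz": -30, "turn": 0.0, "fingers": -0.6}, {"dx": 0, "dy": 0, "dz": -30, "turn": 0.0, "fingers": -0.6}, {"dx": 0, "dy": 0, "dz": 0, "turn": 0.0, "fingers": -0.6}])

```text
clock: 7.87
position: [0.4911, 0.2367, 0.0859]
ee_rot: [-0.006, 0.739, 0.672, -0.035]
contact_force: [-0.8, -0.0, -0.3]
width: 0.0684
```

```bash
python3 -c "
from h import *
show()"
```

```text
t 7.8667 q [ 0.332  0.399  1.743 -0.018  1.07  -1.135] p [491.1 236.7  85.9] yaw 84.7 tilt [-0.061  -0.0382] F [-0.8 -0.  -0.3] w 0.0684
```

>>> play_rows(series=[{"dx": 0, "dy": 0, "dz": -6, "turn": 0.012, "fingers": -0.6}, {"dx": 0, "dy": 0, "dz": -6, "turn": 0.012, "fingers": -0.6}, {"dx": 0, "dy": 0, "dz": -6, "turn": 0.0, "fingers": -0.6}, {"dx": 0, "dy": 0, "dz": -6, "turn": 0.0, "fingers": -0.6}, {"dx": 0, "dy": 0, "dz": -6, "turn": 0.0, "fingers": -0.6}, {"dx": 0, "dy": 0, "dz": -6, "turn": 0.0, "fingers": -0.6}])

```text
clock: 8.37
position: [0.4915, 0.2367, 0.0506]
ee_rot: [-0.005, 0.731, 0.682, -0.034]
contact_force: [0.1, 0.2, 0.1]
width: 0.0681
```

```bash
python3 -c "
from h import *
show()"
```

```text
t 8.3667 q [ 0.333  0.439  1.784 -0.022  0.985 -1.156] p [491.5 236.7  50.6] yaw 86.1 tilt [-0.0569 -0.0389] F [0.1 0.2 0.1] w 0.0681
```

>>> play_rows(series=[{"dx": 0, "dy": 0, "dz": -10, "turn": 0.0, "fingers": -0.6}, {"dx": 0, "dy": 0, "dz": -10, "turn": 0.0, "fingers": -0.6}, {"dx": 0, "dy": 0, "dz": -8, "turn": 0.0, "fingers": -0.6}, {"dx": 0, "dy": 0, "dz": -4, "turn": 0.0, "fingers": -0.6}])

```text
clock: 8.7
position: [0.4919, 0.2368, 0.0158]
ee_rot: [-0.005, 0.731, 0.682, -0.033]
contact_force: [-0.2, -0.6, -0.7]
width: 0.0686
```

Run:
```python
from h import *
show()
wrist('w3.png',[('plate',.014)])
```

```text
t 8.7 q [ 0.333  0.482  1.819 -0.023  0.905 -1.154] p [491.9 236.8  15.8] yaw 86.1 tilt [-0.0555 -0.0384] F [-0.2 -0.6 -0.7] w 0.0686
[0.4919 0.2368 0.0158] (np.float64(86.10554532926255), array([-0.05551871, -0.03837285, -0.99772   ])) 0.0686155259346453
plate 0.81 [317. 326.] 17196 (array([501.2, 235.2,  71. ,  56.3]), -4.2) [121. 121. 129.]
plate 0.76 [614. 238.] 7090 (array([463.7, 351.1,  67.4,  31.5]), 7.8) [102.   6.   4.]
```

View pics/w3.png

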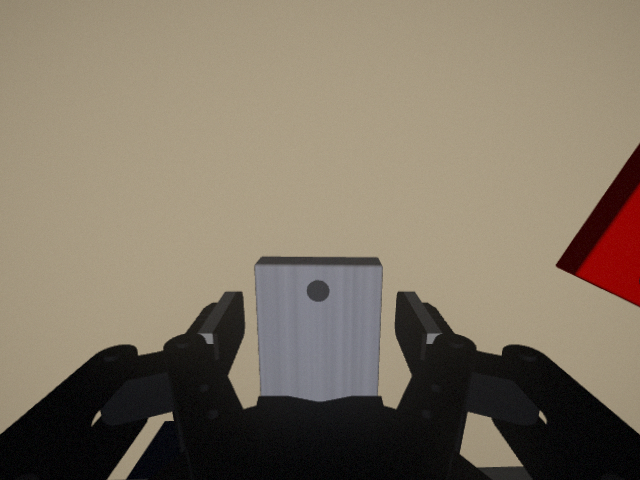

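The picture shows the plate end, with its hole at (318,290), centred between the open fingers at (243,325) and (397,325). Closing on it.

>>> play_rows(series=[{"dx": 0, "dy": 0, "dz": 0, "turn": 0.0, "fingers": 1}, {"dx": 0, "dy": 0, "dz": 0, "turn": 0.0, "fingers": 1}, {"dx": 0, "dy": 0, "dz": 0, "turn": 0.0, "fingers": 1}, {"dx": 0, "dy": 0, "dz": 0, "turn": 0.0, "fingers": 1}, {"dx": 0, "dy": 0, "dz": 0, "turn": 0.0, "fingers": 1}], squeeze=40)

```text
clock: 9.22
position: [0.4918, 0.2366, 0.0162]
ee_rot: [-0.005, 0.731, 0.682, -0.034]
contact_force: [-0.0, 0.4, -1.5]
width: 0.0545
```

```bash
python3 -c "
from h import *
show()"
```

```text
t 9.2167 q [ 0.333  0.482  1.819 -0.023  0.907 -1.154] p [491.8 236.6  16.2] yaw 86.1 tilt [-0.0562 -0.039 ] F [-0.   0.4 -1.5] w 0.0545
```

>>> play_rows(series=[{"dx": -12, "dy": 1, "dz": 0.3, "turn": 0.0, "fingers": 1}, {"dx": -16, "dy": 1, "dz": 0.3, "turn": 0.0, "fingers": 1}, {"dx": -16, "dy": 1, "dz": 0.3, "turn": 0.0, "fingers": 1}, {"dx": -16, "dy": 1, "dz": 0, "turn": 0.0, "fingers": 1}, {"dx": -16, "dy": 1, "dz": 0, "turn": 0.0, "fingers": 1}, {"dx": -14, "dy": 1, "dz": 0, "turn": 0.0, "fingers": 1}, {"dx": 0, "dy": 0, "dz": 0, "turn": 0.0, "fingers": 1}])

```text
clock: 9.8
position: [0.3976, 0.2426, 0.0162]
ee_rot: [-0.004, 0.731, 0.682, -0.032]
contact_force: [-2.9, 0.5, -2.7]
width: 0.0544
```

```bash
python3 -c "
from h import *
show()"
```

```text
t 9.8 q [ 0.409  0.393  2.    -0.019  0.811 -1.078] p [397.6 242.6  16.2] yaw 86.1 tilt [-0.0518 -0.0378] F [-2.9  0.5 -2.7] w 0.0544
```

>>> play_rows(series=[{"dx": 0, "dy": 0, "dz": 0, "turn": 0.0, "fingers": -0.6}, {"dx": 0, "dy": 0, "dz": 0, "turn": 0.0, "fingers": -0.6}, {"dx": 0, "dy": 0, "dz": 0, "turn": 0.0, "fingers": -0.6}, {"dx": 0, "dy": 0, "dz": 0, "turn": 0.0, "fingers": -0.6}, {"dx": 0, "dy": 0, "dz": 12, "turn": 0.0, "fingers": -0.6}, {"dx": 0, "dy": 0, "dz": 12, "turn": 0.0, "fingers": -0.6}, {"dx": 0, "dy": 0, "dz": 40, "turn": 0.0, "fingers": -0.6}, {"dx": 0, "dy": 0, "dz": 40, "turn": 0.0, "fingers": -0.6}, {"dx": 0, "dy": 0, "dz": 20, "turn": 0.0, "fingers": -0.6}])

```text
clock: 10.55
position: [0.3988, 0.2416, 0.1417]
ee_rot: [-0.005, 0.732, 0.681, -0.035]
contact_force: [1.2, 1.3, 0.2]
width: 0.0681
```

Run:
```python
from h import *
show()
d=get_image('top')
for m in masks_of(d,'plate')[:3]: print(m['xy'],rect(d,m['region'],.014),d['pixels'][m['region']].mean(0).round())
wrist('w4.png',[('plate',.014)])
```

```text
t 10.55 q [ 0.406  0.234  1.838 -0.016  1.14  -1.086] p [398.8 241.6 141.7] yaw 85.9 tilt [-0.058  -0.0404] F [1.2 1.3 0.2] w 0.0681
[128.3, 317.1] (array([399.2, 418. ,  69. ,  61. ]), -29.2) [105.  26.  24.]
[220.5, 281.7] (array([476.4, 236.2,  80.5,  60.3]), -4.6) [91. 90. 94.]
[0.4003 0.2422 0.142 ] (np.float64(85.94115189409239), array([-0.0535572 , -0.03848615, -0.99782285])) 0.0682907708548852
plate 0.74 [326. 288.] 10541 (array([444.2, 239.2, 142.9,  57.9]), -4.3) [132. 132. 140.]
plate 0.61 [529. 258.] 13091 (array([430.5, 399.4, 140.4,  63.3]), -29.1) [144.  11.   8.]
```

>>> play_rows(series=[{"dx": 15, "dy": -1, "dz": -15, "turn": 0.0, "fingers": -0.6}, {"dx": 15, "dy": -1, "dz": -20, "turn": -0.005, "fingers": -0.6}, {"dx": 14, "dy": -1, "dz": -30, "turn": 0.0, "fingers": -0.6}, {"dx": 0, "dy": 0, "dz": -25, "turn": 0.0, "fingers": -0.6}, {"dx": 0, "dy": 0, "dz": -14, "turn": 0.0, "fingers": -0.6}])

```text
clock: 11.17
position: [0.4421, 0.237, 0.0275]
ee_rot: [-0.006, 0.733, 0.679, -0.037]
contact_force: [-0.8, -0.2, 0.5]
width: 0.0684
```

Run:
```python
from h import *
show()
wrist('w5.png',[('plate',.014)])
```

```text
t 11.1667 q [ 0.365  0.42   1.902 -0.021  0.893 -1.115] p [442.1 237.   27.5] yaw 85.6 tilt [-0.0625 -0.0413] F [-0.8 -0.2  0.5] w 0.0684
[0.4421 0.237  0.0275] (np.float64(85.64061349963899), array([-0.06245736, -0.0413353 , -0.99719129])) 0.06838212152525164
plate 0.78 [610. 317.] 11301 (array([455.5, 359.1, 100.7,  45.4]), 6.7) [109.   5.   4.]
plate 0.63 [325. 276.] 27912 (array([435.6, 239.6, 120.7,  55.7]), -4.0) [128. 129. 138.]
```

>>> play_rows(series=[{"dx": 2, "dy": 2, "dz": -6, "turn": 0.0, "fingers": -0.6}, {"dx": 0, "dy": 0, "dz": -6, "turn": 0.0, "fingers": -0.6}, {"dx": 0, "dy": 0, "dz": 0, "turn": 0.0, "fingers": 1}, {"dx": 0, "dy": 0, "dz": 0, "turn": 0.0, "fingers": 1}, {"dx": 0, "dy": 0, "dz": 0, "turn": 0.0, "fingers": 1}, {"dx": 0, "dy": 0, "dz": 0, "turn": 0.0, "fingers": 1}, {"dx": 0, "dy": 0, "dz": 0, "turn": 0.0, "fingers": 1}], squeeze=60)

```text
clock: 11.85
position: [0.4416, 0.2391, 0.0144]
ee_rot: [-0.007, 0.733, 0.679, -0.039]
contact_force: [-0.3, -0.4, -6.2]
width: 0.0535
```

```bash
python3 -c "
from h import *
show()"
```

```text
t 11.85 q [ 0.369  0.442  1.91  -0.02   0.869 -1.112] p [441.6 239.1  14.4] yaw 85.7 tilt [-0.0681 -0.0427] F [-0.3 -0.4 -6.2] w 0.0535
```

>>> play_rows(series=[{"dx": 0, "dy": 0, "dz": 8, "turn": 0.0, "fingers": 1}, {"dx": 0, "dy": 0, "dz": 20, "turn": 0.0, "fingers": 1}, {"dx": 0, "dy": 0, "dz": 30, "turn": 0.0, "fingers": 1}, {"dx": 0, "dy": 0, "dz": 30, "turn": 0.0, "fingers": 1}, {"dx": 0, "dy": 0, "dz": 20, "turn": 0.0, "fingers": 1}, {"dx": 0, "dy": 0, "dz": 0, "turn": 0.0, "fingers": 1}])

```text
clock: 12.35
position: [0.4359, 0.237, 0.1251]
ee_rot: [-0.01, 0.733, 0.679, -0.045]
contact_force: [1.1, -0.1, -7.2]
width: 0.0541
```

```bash
python3 -c "
from h import *
show()"
```

```text
t 12.35 q [ 0.369  0.303  1.785 -0.017  1.144 -1.118] p [435.9 237.  125.1] yaw 85.7 tilt [-0.0787 -0.0469] F [ 1.1 -0.1 -7.2] w 0.0541
```

>>> play_rows(series=[{"dx": 4, "dy": -15, "dz": 0, "turn": 0.0, "fingers": 1}, {"dx": 8, "dy": -32, "dz": 0, "turn": 0.0, "fingers": 1}, {"dx": 9, "dy": -38, "dz": 0, "turn": 0.0, "fingers": 1}, {"dx": 9, "dy": -38, "dz": 0, "turn": 0.0, "fingers": 1}, {"dx": 9, "dy": -38, "dz": 0, "turn": 0.0, "fingers": 1}, {"dx": 9, "dy": -38, "dz": 0, "turn": 0.0, "fingers": 1}, {"dx": 9, "dy": -38, "dz": 0, "turn": 0.0, "fingers": 1}, {"dx": 9, "dy": -38, "dz": 0, "turn": 0.0, "fingers": 1}, {"dx": 9, "dy": -38, "dz": 0, "turn": 0.0, "fingers": 1}, {"dx": 8, "dy": -38, "dz": 0, "turn": 0.0, "fingers": 1}, {"dx": 6, "dy": -32, "dz": 0, "turn": 0.0, "fingers": 1}, {"dx": 3, "dy": -15, "dz": 0, "turn": 0.0, "fingers": 1}, {"dx": 0, "dy": 0, "dz": 0, "turn": 0.0, "fingers": 1}])

```text
clock: 13.43
position: [0.5198, -0.1769, 0.113]
ee_rot: [-0.016, 0.731, 0.681, -0.046]
contact_force: [0.6, 0.2, -6.9]
width: 0.0536
```

Run:
```python
from h import *
show()
wrist('w6.png',[('plate',.1)])
```

```text
t 13.4333 q [-0.408  0.378  1.7   -0.079  1.132 -1.873] p [ 519.8 -176.9  113. ] yaw 86.1 tilt [-0.09   -0.0393] F [ 0.6  0.2 -6.9] w 0.0536
[ 0.5198 -0.1769  0.113 ] (np.float64(86.08563542985198), array([-0.08996189, -0.03930949, -0.99516914])) 0.053583254696358516
plate 0.83 [318. 273.] 30665 (array([ 511.9, -177.4,  120.4,   61.6]), -3.5) [152. 153. 164.]
```

View pics/w6.png

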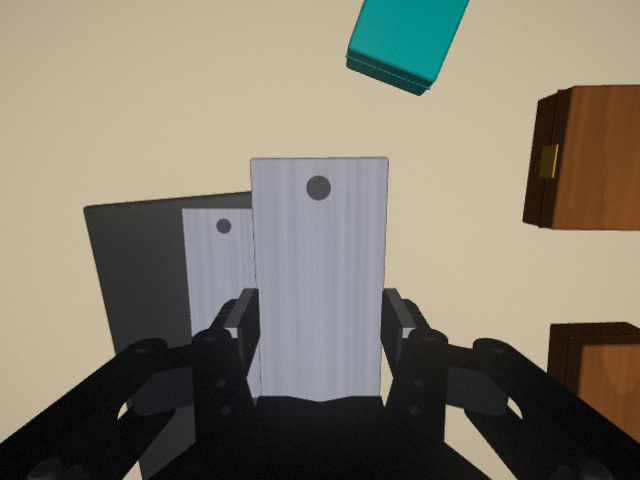

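The wrist picture shows the held plate level, with its near hole at (318,188). The bottom plate is partly visible behind it, hole at (224,226), so I'll measure hole to hole.

```bash
cat >> h.py <<'E'
def hole(img,x,y,r):
    g=cv2.cvtColor(img,cv2.COLOR_RGB2GRAY)[y-r:y+r,x-r:x+r].astype(float)
    w=np.clip(np.percentile(g,60)*.75-g,0,None); yy,xx=np.mgrid[y-r:y+r,x-r:x+r]; return [(w*xx).sum()/w.sum(),(w*yy).sum()/w.sum()]
E
python3 - <<'E'
from h import *
st=get_state(); w=get_image('wrist'); im=w['pixels']
zt=st['position'][2]-.0004
a=hole(im,318,188,17); b=hole(im,224,226,12); A=toplane(w,[a],zt,st)[0]*1000; B=toplane(w,[b],.034,st)[0]*1000
print('holes',a,b,A,B,'delta',B-A)
c=toplane(w,[(251,158),(388,157)],zt,st)*1000; print('held corners',c,np.linalg.norm(c[0]-c[1]))
c=toplane(w,[(183,208),(190,345)],.034,st)*1000; print('bottom edge',c,np.degrees(np.arctan2(*(c[1]-c[0])[::-1])))
t=get_image('top'); i0=cv2.imread('pics/top0.png')[:,:,::-1]
for p in((465,208),(465,266)):
    h=hole(i0.copy(),*p,6); print('top',h,toplane(t,[h],.034)*1000)
ii=cv2.resize(i0[195:285,430:510],None,fx=6,fy=6)[:,:,::-1]; cv2.imwrite('pics/c.png',ii)
E
```

```text
holes [np.float64(318.1666760073979), np.float64(187.4640755478339)] [np.float64(217.83132338940018), np.float64(228.48809901618534)] [ 463.04554771 -170.34330702] [ 487.32190623 -242.79922929] delta [ 24.27635852 -72.45592227]
held corners [[ 449.46634994 -196.89487111]
 [ 452.88790002 -141.59893043]] 55.401697269570136
bottom edge [[ 472.30917776 -264.35690122]
 [ 570.12930093 -273.42271242]] -5.294955021549838
top [np.float64(464.97015735214325), np.float64(204.81280520889854)] [[ 610.69848576 -250.75468033]]
top [np.float64(464.58983849259755), np.float64(267.32907133243606)] [[ 482.28593301 -239.62926343]]
```

View pics/c.png

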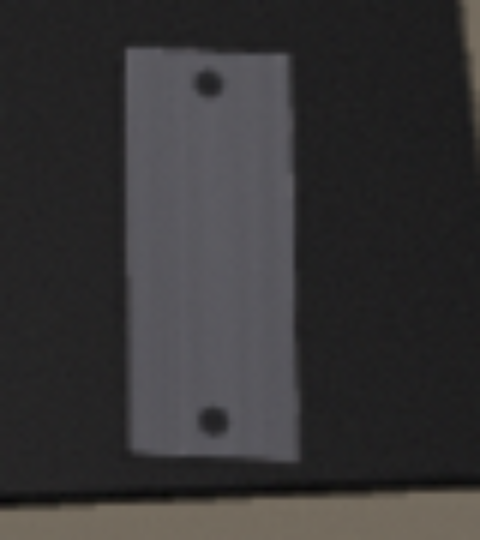

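Run:
```python
from h import *
t=get_image('top')
c=np.array([(208,83),(213,421),(126,48),(290,53),(131,452),(300,461)])/6-.4+[430,195]
P=toplane(t,c,.034)*1000; print(P.round(1)); print('ctr holes',P[:2].mean(0),'corners',P[2:].mean(0),np.degrees(np.arctan2(*(P[0]-P[1])[::-1])))
st=get_state(); w=get_image('wrist'); g=cv2.cvtColor(w['pixels'],cv2.COLOR_RGB2GRAY)
hs=hole(w['pixels'],224,226,9); print(hs, toplane(w,[hs],.034,st)*1000)
zt=st['position'][2]-.0004
A=toplane(w,[hole(w['pixels'],318,188,17)],zt,st)*1000; print('held hole',A,st['position'])
m=[m for m in masks_of(w,'plate') ][0]; print(rect(w,m['region'],zt,st))
# long edges of held plate
p=m['region']
for r in (180,210,240,270): 
    x=np.flatnonzero(p[r,240:400])+240; print(r,x[0],x[-1],toplane(w,[(x[0],r),(x[-1],r)],zt,st).round(4).tolist())
for r in (240,260,280): 
    x=np.flatnonzero(g[r,150:250].astype(int)>70)+150; print(r,x[0],toplane(w,[(x[0],r)],.034,st).round(4).tolist())
```

```text
[[ 603.1 -248.7]
 [ 487.4 -241. ]
 [ 615.8 -221.9]
 [ 613.2 -277.3]
 [ 477.5 -213.3]
 [ 473.6 -268.5]]
ctr holes [ 545.2228597 -244.8756151] corners [ 545.0553453  -245.28024035] -3.7892023362855762
[np.float64(217.7839595875718), np.float64(227.78084561622032)] [[ 487.47354271 -241.11698592]]
held hole [[ 463.23849387 -168.42474431]] [ 0.51853021 -0.17119092  0.11373752]
(array([ 506.1, -170.9,  109.7,   56.2]), -3.4)
180 251 387 [[0.4585, -0.1959], [0.462, -0.1403]]
210 252 386 [[0.4708, -0.1968], [0.4742, -0.141]]
240 255 384 [[0.4837, -0.1968], [0.4867, -0.1422]]
270 255 384 [[0.4969, -0.1981], [0.4997, -0.1425]]
240 176 [[0.4942, -0.2707]]
260 177 [[0.5081, -0.2721]]
280 179 [[0.5224, -0.2728]]
```

>>> play_rows(series=[{"dx": 6, "dy": -18, "dz": 0, "turn": 0.0, "fingers": 1}, {"dx": 8, "dy": -25, "dz": 0, "turn": 0.0, "fingers": 1}, {"dx": 7, "dy": -20, "dz": 0, "turn": 0.0, "fingers": 1}, {"dx": 3, "dy": -10, "dz": 0, "turn": -0.005, "fingers": 1}, {"dx": 0, "dy": 0, "dz": 0, "turn": 0.0, "fingers": 1}, {"dx": 0, "dy": 0, "dz": 0, "turn": 0.0, "fingers": 1}])

```text
clock: 14.28
position: [0.5436, -0.2401, 0.115]
ee_rot: [-0.019, 0.728, 0.684, -0.045]
contact_force: [-0.2, 1.8, -8.6]
width: 0.0539
```

```bash
python3 -c "
from h import *
show()"
```

```text
t 14.2833 q [-0.489  0.434  1.597 -0.08   1.176 -1.966] p [ 543.6 -240.1  115. ] yaw 86.6 tilt [-0.0909 -0.0347] F [-0.2  1.8 -8.6] w 0.0539
```

>>> play_rows(series=[{"dx": 0, "dy": -2, "dz": -14, "turn": -0.004, "fingers": 1}, {"dx": -1, "dy": -2, "dz": -16, "turn": -0.004, "fingers": 1}, {"dx": 0, "dy": 0, "dz": -14, "turn": 0.0, "fingers": 1}, {"dx": 0, "dy": 0, "dz": -8, "turn": 0.0, "fingers": 1}, {"dx": 0, "dy": 0, "dz": -3, "turn": 0.0, "fingers": 1}, {"dx": 0, "dy": 0, "dz": 0, "turn": 0.0, "fingers": 1}])

```text
clock: 14.78
position: [0.5407, -0.2367, 0.0594]
ee_rot: [-0.021, 0.729, 0.683, -0.044]
contact_force: [-0.3, 0.8, -6.5]
width: 0.0536
```

Run:
```python
from h import *
show()
st=get_state(); w=get_image('wrist'); save(w,'w7.png')
zt=st['position'][2]-.0004
m=masks_of(w,'plate')[0]; print(m['xy'],rect(w,m['region'],zt,st))
h=hole(w['pixels'],318,188,17);print(h,toplane(w,[h],zt,st)*1000)
show()
```

```text
t 14.7833 q [-0.489  0.486  1.668 -0.08   1.057 -1.952] p [ 540.7 -236.7   59.4] yaw 86.3 tilt [-0.0927 -0.0295] F [-0.3  0.8 -6.5] w 0.0536
[319.3, 269.6] (array([ 528.1, -236. ,  110. ,   56.5]), -3.2)
[np.float64(318.1861900189691), np.float64(187.4054354698953)] [[ 485.38947693 -233.87428252]]
t 14.8833 q [-0.489  0.485  1.666 -0.08   1.058 -1.952] p [ 541.4 -237.2   60.3] yaw 86.3 tilt [-0.0911 -0.0305] F [-0.7 -0.5 -9.3] w 0.054
```

View pics/w7.png

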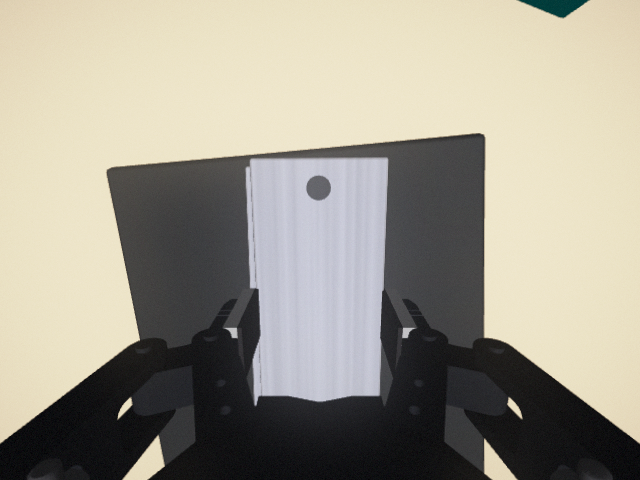

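>>> play_rows(series=[{"dx": 1, "dy": -5, "dz": 0, "turn": -0.004, "fingers": 1}, {"dx": 1, "dy": -4, "dz": -2, "turn": -0.003, "fingers": 1}, {"dx": 0, "dy": 0, "dz": -2, "turn": 0.0, "fingers": 1}, {"dx": 0, "dy": 0, "dz": 0, "turn": 0.0, "fingers": 1}])

```text
clock: 15.22
position: [0.5457, -0.2481, 0.0589]
ee_rot: [-0.017, 0.732, 0.68, -0.043]
contact_force: [-0.4, 0.5, -8.1]
width: 0.0536
```

Run:
```python
from h import *
show()
st=get_state(); w=get_image('wrist'); save(w,'w8.png')
zt=st['position'][2]-.0004
h=hole(w['pixels'],318,188,17);print(h,toplane(w,[h],zt,st)*1000)
g=cv2.cvtColor(w['pixels'],cv2.COLOR_RGB2GRAY)
for r in(200,230,260): print(r,g[r,238:262],g[r,378:398])
print(g[145:170,320])
show()
```

```text
t 15.2167 q [-0.501  0.494  1.653 -0.081  1.055 -1.956] p [ 545.7 -248.1   58.9] yaw 85.9 tilt [-0.086  -0.0331] F [-0.4  0.5 -8.1] w 0.0536
[np.float64(318.18829279253976), np.float64(187.36621538115836)] [[ 490.38701264 -244.8656412 ]]
200 [ 78  77  76  75  78  72  76  77  78  76  81  78  79  95 189 202 210 212
 207 205 204 203 204 202] [206 205 203 202 204 204 206 194 182  80  82  78  79  78  76  78  79  77
  77  76]
230 [ 76  74  72  73  75  77  77  77  76  77  78  76  77  80  86 132 192 211
 210 205 206 203 202 204] [204 206 205 203 201 206 193 169  77  80  82  80  81  77  77  79  80  77
  79  76]
260 [ 73  74  76  71  76  77  73  75  78  75  74  77  74  77  76  76  95 190
 204 209 209 207 204 203] [203 204 202 203 207 191 158  81  80  78  81  78  81  80  79  79  76  78
  80  77]
[ 91  92  94  90  88  90  92  89 124 179 205 215 195 167 196 208 213 213
 210 213 212 213 215 211 213]
t 15.2667 q [-0.501  0.494  1.653 -0.081  1.055 -1.956] p [ 545.9 -248.3   59.1] yaw 85.9 tilt [-0.0855 -0.0336] F [ 0.8 -0.7 -7. ] w 0.0536
```

>>> play_rows(series=[{"dx": -3, "dy": 3, "dz": 0, "turn": 0.0, "fingers": 1}, {"dx": 0, "dy": 0, "dz": -3, "turn": 0.0, "fingers": 1}, {"dx": 0, "dy": 0, "dz": -2, "turn": 0.0, "fingers": 1}, {"dx": 0, "dy": 0, "dz": 0, "turn": 0.0, "fingers": 1}])

```text
clock: 15.6
position: [0.5424, -0.2451, 0.0541]
ee_rot: [-0.017, 0.732, 0.68, -0.043]
contact_force: [-0.3, -0.6, -7.5]
width: 0.054
```

```bash
cat >> h.py <<'E'
def held(n,dz=-.0004):
    show(); st=get_state(); w=get_image('wrist'); save(w,n); h=hole(w['pixels'],318,188,17)
    H=toplane(w,[h],st['position'][2]+dz,st)*1000; print('hole',H.round(1),'need',(np.array([487.4,-241])-H).round(1))
    g=cv2.cvtColor(w['pixels'],cv2.COLOR_RGB2GRAY); print(g[200,238:262],g[200,378:398],g[145:170,300]); show()
E
python3 -c "
from h import *
held('w9.png')"
```

```text
t 15.6 q [-0.499  0.494  1.669 -0.081  1.039 -1.953] p [ 542.4 -245.1   54.1] yaw 85.9 tilt [-0.0852 -0.0334] F [-0.3 -0.6 -7.5] w 0.054
hole [[ 487.2 -241.9]] need [[0.2 0.9]]
[ 74  76  82  80  79  79  79  79  81  78  79  78  77  97 189 200 214 209
 207 204 202 204 204 202] [205 205 202 204 202 203 205 194 182  78  81  79  80  80  81  78  80  75
  76  82] [157  80  85  87  90  93  93  98  96  91  92  93 113 157 193 211 214 216
 215 215 214 214 215 213 213]
t 15.65 q [-0.499  0.494  1.668 -0.082  1.039 -1.953] p [ 542.5 -245.2   54.2] yaw 85.9 tilt [-0.0851 -0.0336] F [ 0.7  1.  -8. ] w 0.0539
```

>>> play_rows(series=[{"dx": 0, "dy": 0.5, "dz": -2, "turn": 0.0, "fingers": 1}, {"dx": 0, "dy": 0.5, "dz": -2, "turn": 0.0, "fingers": 1}, {"dx": 0, "dy": 0, "dz": 0, "turn": 0.0, "fingers": 1}])

```text
clock: 15.9
position: [0.5427, -0.244, 0.0498]
ee_rot: [-0.017, 0.732, 0.68, -0.043]
contact_force: [0.0, 0.5, -7.7]
width: 0.0538
```

```bash
python3 -c "
from h import *
held('w10.png')"
```

```text
t 15.9 q [-0.498  0.498  1.674 -0.082  1.029 -1.95 ] p [ 542.7 -244.    49.8] yaw 85.9 tilt [-0.0847 -0.0337] F [ 0.   0.5 -7.7] w 0.0538
hole [[ 487.4 -240.8]] need [[ 0.  -0.2]]
[ 75  76  79  82  76  83  81  80  78  77  80  83  82 106 187 205 216 216
 214 208 205 208 209 209] [207 208 207 208 209 209 209 198 183  77  81  84  81  79  82  81  80  82
  80  81] [ 85  85  91  93  95  97  96  96  96  96  96  96 114 159 199 214 218 219
 219 217 221 220 219 218 217]
t 15.95 q [-0.498  0.498  1.674 -0.082  1.03  -1.95 ] p [ 542.7 -244.1   50. ] yaw 85.9 tilt [-0.0847 -0.0338] F [-0.3 -1.  -7.4] w 0.0539
```

>>> play_rows(series=[{"dx": 0, "dy": 0, "dz": -1, "turn": 0.0, "fingers": 1}, {"dx": 0, "dy": 0, "dz": -1, "turn": 0.0, "fingers": 1}])

```text
clock: 16.12
position: [0.5428, -0.2442, 0.0485]
ee_rot: [-0.016, 0.732, 0.68, -0.043]
contact_force: [-2.7, 1.9, 2.4]
width: 0.0537
```

```bash
python3 -c "
from h import *
show()"
```

```text
t 16.1167 q [-0.498  0.5    1.675 -0.082  1.026 -1.95 ] p [ 542.8 -244.2   48.5] yaw 85.9 tilt [-0.0847 -0.0342] F [-2.7  1.9  2.4] w 0.0537
```

>>> play_rows(series=[{"dx": 0, "dy": 0, "dz": -1, "turn": 0.0, "fingers": 1}])

```text
clock: 16.2
position: [0.5428, -0.2442, 0.0485]
ee_rot: [-0.016, 0.732, 0.68, -0.043]
contact_force: [-3.1, 2.2, 4.0]
width: 0.054
```

```bash
python3 -c "
from h import *
held('w11.png')"
```

```text
t 16.2 q [-0.497  0.5    1.675 -0.083  1.026 -1.949] p [ 542.8 -244.2   48.5] yaw 85.9 tilt [-0.0846 -0.0345] F [-3.1  2.2  4. ] w 0.054
hole [[ 487.4 -240.9]] need [[ 0.  -0.1]]
[ 81  81  83  77  83  77  79  84  82  80  80  84  85  89 122 197 215 216
 216 214 210 209 209 209] [211 209 208 209 211 211 213 194 161  84  84  82  81  83  78  82  80  79
  82  79] [ 91  89  92  96  99  98  96  93  96  97  96  97 115 161 200 217 219 220
 220 221 221 221 220 219 220]
t 16.25 q [-0.497  0.5    1.675 -0.083  1.026 -1.949] p [ 542.8 -244.2   48.5] yaw 85.9 tilt [-0.0844 -0.0345] F [-1.8  2.3  0.3] w 0.0538
```

>>> play_rows(series=[{"dx": 0, "dy": 0, "dz": 0, "turn": 0.0, "fingers": -0.6}, {"dx": 0, "dy": 0, "dz": 0, "turn": 0.0, "fingers": -0.6}, {"dx": 0, "dy": 0, "dz": 0, "turn": 0.0, "fingers": -0.6}, {"dx": 0, "dy": 0, "dz": 0, "turn": 0.0, "fingers": -0.6}, {"dx": 0, "dy": 0, "dz": 8, "turn": 0.0, "fingers": -0.6}, {"dx": 0, "dy": 0, "dz": 12, "turn": 0.0, "fingers": -0.6}, {"dx": 0, "dy": 0, "dz": 30, "turn": 0.0, "fingers": -0.6}, {"dx": 0, "dy": 0, "dz": 35, "turn": 0.0, "fingers": -0.6}, {"dx": 0, "dy": 0, "dz": 20, "turn": 0.0, "fingers": -0.6}, {"dx": 0, "dy": 0, "dz": 0, "turn": 0.0, "fingers": -0.6}])

```text
clock: 17.08
position: [0.5459, -0.2464, 0.1626]
ee_rot: [-0.011, 0.732, 0.68, -0.042]
contact_force: [-0.3, -0.4, 0.3]
width: 0.0684
```

Run:
```python
from h import *
show()
st,w=wrist('w12.png',[('plate',.048),('granite',.02)])
cv2.imwrite('pics/w12c.png',w['pixels'][:,:,::-1])
t=get_image('top')
for m in masks_of(t,'long_case')[:3]: print(m['xy'],rect(t,m['region'],.036),t['pixels'][m['region']].mean(0).round())
```

```text
t 17.0833 q [-0.498  0.393  1.535 -0.075  1.263 -1.971] p [ 545.9 -246.4  162.6] yaw 85.9 tilt [-0.0763 -0.0397] F [-0.3 -0.4  0.3] w 0.0684
[ 0.5459 -0.2464  0.1626] (np.float64(85.88702404316587), array([-0.07630122, -0.03972307, -0.99629323])) 0.06836594673885735
plate 0.94 [328. 247.] 12460 (array([ 545.6, -244.5,  139.4,   56. ]), -3.6) [174. 175. 187.]
granite 0.72 [291. 263.] 37203 (array([ 586.3, -246.3,  241.1,  198.6]), 1.1) [67. 67. 67.]
[330.9, 195.5] (array([648.1,  20. , 144.1,  57.2]), -1.4) [77. 51. 31.]
[414.5, 317.6] (array([ 385. , -138.5,   27.5,   17.3]), 62.1) [45. 94. 91.]
```

View pics/w12c.png

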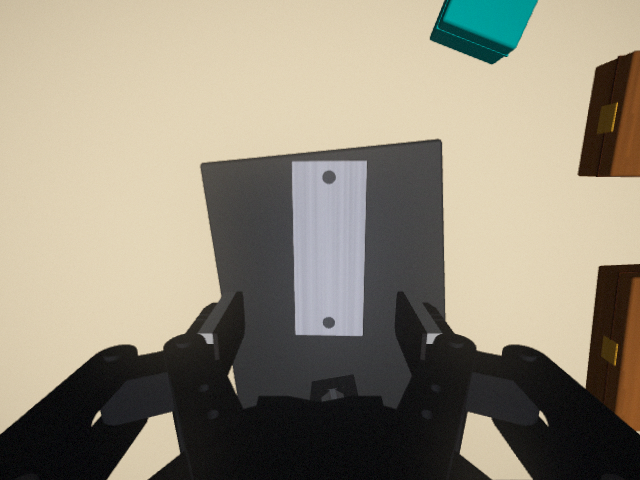

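The picture shows the plate squarely on the bottom plate, holes at (329,177) and (329,322), with no edge of the lower plate visible. Measured centre is (545.6, -244.5) mm, yaw -3.6°. Next, the long case.

>>> play_rows(series=[{"dx": 6, "dy": 16, "dz": 0, "turn": 0.005, "fingers": -0.6}, {"dx": 11, "dy": 32, "dz": 0, "turn": 0.006, "fingers": -0.6}, {"dx": 13, "dy": 36, "dz": 0, "turn": 0.006, "fingers": -0.6}, {"dx": 13, "dy": 36, "dz": 0, "turn": 0.006, "fingers": -0.6}, {"dx": 13, "dy": 36, "dz": -5, "turn": 0.006, "fingers": -0.6}, {"dx": 13, "dy": 36, "dz": -5, "turn": 0.006, "fingers": -0.6}, {"dx": 13, "dy": 32, "dz": -5, "turn": 0.006, "fingers": -0.6}, {"dx": 11, "dy": 27, "dz": -5, "turn": 0.006, "fingers": -0.6}, {"dx": 6, "dy": 15, "dz": 0, "turn": 0.0, "fingers": -0.6}, {"dx": 0, "dy": 0, "dz": 0, "turn": 0.0, "fingers": -0.6}])

```text
clock: 18.17
position: [0.635, 0.0332, 0.1161]
ee_rot: [-0.029, 0.716, 0.695, -0.053]
contact_force: [-0.7, -0.7, -0.4]
width: 0.0687
```

Run:
```python
from h import *
show()
st,w=wrist('w13.png',[('long_case',.036),('short_case',.036)])
```

```text
t 18.1667 q [-0.037  0.513  1.455 -0.038  1.289 -1.565] p [635.   33.2 116.1] yaw 88.4 tilt [-0.1159 -0.0324] F [-0.7 -0.7 -0.4] w 0.0687
[0.635  0.0332 0.1161] (np.float64(88.41437276876638), array([-0.11593579, -0.03239215, -0.99272838])) 0.06867451498591405
long_case 0.61 [306. 289.] 15752 (array([652.3,  19.5, 140. ,  56. ]), -0.6) [120.  75.  40.]
short_case 0.74 [262.  39.] 7843 (array([491.4,  -2.1,  58.9,  46.8]), 86.8) [100.  64.  35.]
```

View pics/w13.png

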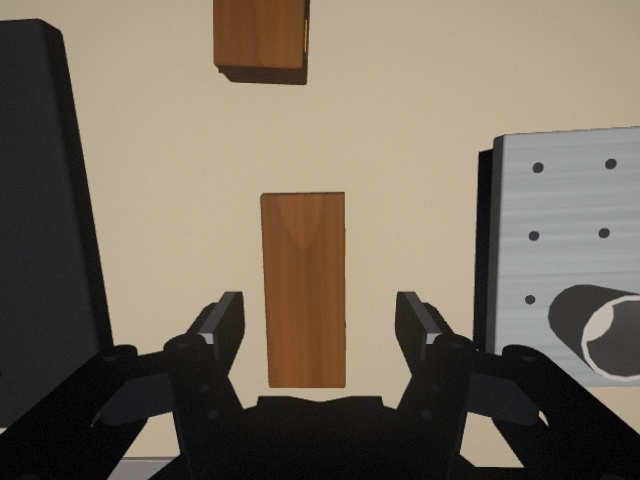

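>>> play_rows(series=[{"dx": 8, "dy": -7, "dz": -5, "turn": 0.008, "fingers": -0.6}, {"dx": 8, "dy": -6, "dz": -10, "turn": 0.008, "fingers": -0.6}, {"dx": 0, "dy": 0, "dz": -15, "turn": 0.0, "fingers": -0.6}, {"dx": 0, "dy": 0, "dz": -10, "turn": 0.0, "fingers": -0.6}, {"dx": 0, "dy": 0, "dz": -5, "turn": 0.0, "fingers": -0.6}, {"dx": 0, "dy": 0, "dz": 0, "turn": 0.0, "fingers": -0.6}])

```text
clock: 18.82
position: [0.6515, 0.0047, 0.0682]
ee_rot: [-0.026, 0.714, 0.697, -0.055]
contact_force: [-0.3, -0.4, 0.7]
width: 0.0684
```

Run:
```python
from h import *
show()
st,w=wrist('w14.png',[('long_case',.036)])
```

```text
t 18.8167 q [-0.073  0.575  1.471 -0.051  1.209 -1.6  ] p [651.5   4.7  68.2] yaw 88.8 tilt [-0.1155 -0.0394] F [-0.3 -0.4  0.7] w 0.0684
[0.6515 0.0047 0.0682] (np.float64(88.79538988147603), array([-0.11546119, -0.03941239, -0.99252979])) 0.06843792898853499
long_case 0.96 [349. 277.] 24787 (array([650.8,  18.8, 136. ,  56. ]), -0.6) [116.  72.  36.]
```

>>> play_rows(series=[{"dx": 0, "dy": 5, "dz": 0, "turn": 0.004, "fingers": -0.6}, {"dx": 0, "dy": 5, "dz": 0, "turn": 0.004, "fingers": -0.6}, {"dx": 0, "dy": 0, "dz": 0, "turn": 0.0, "fingers": -0.6}, {"dx": 0, "dy": 0, "dz": 0, "turn": 0.0, "fingers": -0.6}])

```text
clock: 19.25
position: [0.6532, 0.0163, 0.0717]
ee_rot: [-0.024, 0.711, 0.701, -0.053]
contact_force: [-0.3, 0.0, 1.0]
width: 0.0684
```

```bash
python3 -c "
from h import *
show()"
```

```text
t 19.25 q [-0.056  0.571  1.467 -0.05   1.211 -1.593] p [653.2  16.3  71.7] yaw 89.3 tilt [-0.1096 -0.0403] F [-0.3  0.   1. ] w 0.0684
```

>>> play_rows(series=[{"dx": -1, "dy": 2, "dz": -8, "turn": 0.0, "fingers": -0.6}, {"dx": 0, "dy": 0, "dz": -6, "turn": 0.0, "fingers": -0.6}, {"dx": 0, "dy": 0, "dz": 0, "turn": 0.0, "fingers": -0.6}])

```text
clock: 19.5
position: [0.6528, 0.0195, 0.058]
ee_rot: [-0.023, 0.71, 0.701, -0.052]
contact_force: [-0.3, 0.3, -0.6]
width: 0.0684
```

```bash
python3 -c "
from h import *
wrist('w15.png',[('long_case',.036)]);show()"
```

```text
[0.6528 0.0195 0.058 ] (np.float64(89.40245088309202), array([-0.1064525 , -0.04068276, -0.99348517])) 0.06838204706047782
long_case 0.66 [320. 273.] 26860 (array([647.1,  19.5, 128.3,  57. ]), -1.1) [118.  73.  37.]
t 19.6 q [-0.052  0.582  1.484 -0.05   1.181 -1.588] p [653.1  19.3  58.6] yaw 89.4 tilt [-0.106  -0.0407] F [ 0.2 -0.3 -0.2] w 0.0678
```

>>> play_rows(series=[{"dx": 0, "dy": 0, "dz": -10, "turn": 0.0, "fingers": -0.6}, {"dx": 0, "dy": 0, "dz": -10, "turn": 0.0, "fingers": -0.6}, {"dx": 0, "dy": 0, "dz": -8, "turn": 0.0, "fingers": -0.6}, {"dx": 0, "dy": 0, "dz": -5, "turn": 0.0, "fingers": -0.6}, {"dx": 0, "dy": 0, "dz": 0, "turn": 0.0, "fingers": -0.6}])

```text
clock: 20.02
position: [0.6529, 0.019, 0.0218]
ee_rot: [-0.023, 0.711, 0.701, -0.052]
contact_force: [-0.1, 0.3, -0.7]
width: 0.0682
```

```bash
python3 -c "
from h import *
show()"
```

```text
t 20.0167 q [-0.052  0.618  1.519 -0.052  1.109 -1.584] p [652.9  19.   21.8] yaw 89.4 tilt [-0.1063 -0.0407] F [-0.1  0.3 -0.7] w 0.0682
```

>>> play_rows(series=[{"dx": 0, "dy": 0, "dz": 0, "turn": 0.0, "fingers": 1}, {"dx": 0, "dy": 0, "dz": 0, "turn": 0.0, "fingers": 1}, {"dx": 0, "dy": 0, "dz": 0, "turn": 0.0, "fingers": 1}, {"dx": 0, "dy": 0, "dz": 0, "turn": 0.0, "fingers": 1}, {"dx": 0, "dy": 0, "dz": 0, "turn": 0.0, "fingers": 1}], squeeze=45)

```text
clock: 20.43
position: [0.6527, 0.0189, 0.0213]
ee_rot: [-0.023, 0.711, 0.701, -0.053]
contact_force: [-0.6, 0.2, -1.0]
width: 0.0553
```

```bash
python3 -c "
from h import *
show()"
```

```text
t 20.4333 q [-0.053  0.619  1.519 -0.051  1.11  -1.585] p [652.7  18.9  21.3] yaw 89.4 tilt [-0.1077 -0.0403] F [-0.6  0.2 -1. ] w 0.0553
```

>>> play_rows(series=[{"dx": 0, "dy": 0, "dz": 8, "turn": 0.0, "fingers": 1}, {"dx": 0, "dy": 0, "dz": 20, "turn": 0.0, "fingers": 1}, {"dx": 0, "dy": 0, "dz": 30, "turn": 0.0, "fingers": 1}, {"dx": 0, "dy": 0, "dz": 30, "turn": 0.0, "fingers": 1}, {"dx": 0, "dy": 0, "dz": 20, "turn": 0.0, "fingers": 1}, {"dx": 0, "dy": 0, "dz": 0, "turn": 0.0, "fingers": 1}])

```text
clock: 20.93
position: [0.6483, 0.0191, 0.13]
ee_rot: [-0.027, 0.71, 0.701, -0.056]
contact_force: [1.2, -0.4, -1.8]
width: 0.0554
```

```bash
python3 -c "
from h import *
show()
st=get_state();w=get_image('wrist');save(w,'w16.png')
m=masks_of(w,'long_case')[0]; print(rect(w,m['region'],st['position'][2]+.014,st))"
```

```text
t 20.9333 q [-0.053  0.521  1.404 -0.047  1.334 -1.596] p [648.3  19.1 130. ] yaw 89.4 tilt [-0.1182 -0.0397] F [ 1.2 -0.4 -1.8] w 0.0554
(array([630.3,  19.3, 103.3,  56.1]), -0.6)
```

>>> play_rows(series=[{"dx": -6, "dy": -16, "dz": 0, "turn": -0.005, "fingers": 1}, {"dx": -11, "dy": -30, "dz": 0, "turn": -0.006, "fingers": 1}, {"dx": -13, "dy": -36, "dz": 0, "turn": -0.006, "fingers": 1}, {"dx": -13, "dy": -36, "dz": 0, "turn": -0.006, "fingers": 1}, {"dx": -13, "dy": -36, "dz": 0, "turn": -0.006, "fingers": 1}, {"dx": -13, "dy": -36, "dz": 0, "turn": -0.006, "fingers": 1}, {"dx": -12, "dy": -32, "dz": 0, "turn": -0.006, "fingers": 1}, {"dx": -10, "dy": -22, "dz": 0, "turn": -0.006, "fingers": 1}, {"dx": -5, "dy": -10, "dz": 0, "turn": 0.0, "fingers": 1}, {"dx": 0, "dy": 0, "dz": 0, "turn": 0.0, "fingers": 1}, {"dx": 0, "dy": 0, "dz": 0, "turn": 0.0, "fingers": 1}])

```text
clock: 21.95
position: [0.5298, -0.2413, 0.1029]
ee_rot: [-0.049, 0.725, 0.684, -0.065]
contact_force: [0.0, -0.2, -4.3]
width: 0.0552
```

```bash
cat >> h.py <<'E'
def heldcase(n):
    show(); st=get_state();w=get_image('wrist');save(w,n)
    m=masks_of(w,'long_case')
    c,a=rect(w,m[0]['region'],st['position'][2]+.0147,st); print('mask rect',c,a,m[0]['p'])
    u=np.array([np.cos(np.radians(a)),np.sin(np.radians(a))]); e=c[:2]-u*c[2]/2; ctr=e+70*u
    print('near end',e.round(1),'centre',ctr.round(1),'need',(np.array([545.5,-244.6])-ctr).round(1),'TCP off',(ctr-st['position'][:2]*1000).round(1))
E
python3 -c "
from h import *
heldcase('w17.png');show()"
```

```text
t 21.95 q [-0.491  0.465  1.586 -0.098  1.226 -1.964] p [ 529.8 -241.3  102.9] yaw 86.8 tilt [-0.1606 -0.0185] F [ 0.  -0.2 -4.3] w 0.0552
mask rect [ 511.2 -239.8  101.9   56.6] -2.5 0.7
near end [ 460.3 -237.6] centre [ 530.2 -240.6] need [15.3 -4. ] TCP off [0.4 0.7]
t 22.05 q [-0.489  0.465  1.585 -0.098  1.227 -1.964] p [ 530.5 -240.4  103.2] yaw 86.9 tilt [-0.1601 -0.0192] F [ 0.3  0.1 -3.3] w 0.0554
```

>>> play_rows(series=[{"dx": 5, "dy": -2, "dz": 0, "turn": -0.004, "fingers": 1}, {"dx": 5, "dy": -2, "dz": 0, "turn": -0.004, "fingers": 1}, {"dx": 3, "dy": -1, "dz": 0, "turn": -0.004, "fingers": 1}, {"dx": 1, "dy": 0, "dz": -3, "turn": 0.0, "fingers": 1}, {"dx": 0, "dy": 0, "dz": -3, "turn": 0.0, "fingers": 1}, {"dx": 0, "dy": 0, "dz": -3, "turn": 0.0, "fingers": 1}, {"dx": 0, "dy": 0, "dz": 0, "turn": 0.0, "fingers": 1}, {"dx": 0, "dy": 0, "dz": 0, "turn": 0.0, "fingers": 1}])

```text
clock: 22.72
position: [0.5502, -0.2394, 0.093]
ee_rot: [-0.048, 0.726, 0.683, -0.063]
contact_force: [0.4, 0.1, -3.7]
width: 0.0554
```

```bash
python3 -c "
from h import *
heldcase('w18.png');show()"
```

```text
t 22.7167 q [-0.475  0.497  1.555 -0.093  1.225 -1.948] p [ 550.2 -239.4   93. ] yaw 86.6 tilt [-0.1576 -0.0168] F [ 0.4  0.1 -3.7] w 0.0554
mask rect [ 532.  -238.4  102.7   56.2] -3.6 0.66
near end [ 480.8 -235.2] centre [ 550.6 -239.6] need [-5.1 -5. ] TCP off [ 0.4 -0.1]
t 22.8167 q [-0.475  0.497  1.555 -0.093  1.225 -1.948] p [ 550.1 -239.5   93.1] yaw 86.6 tilt [-0.1577 -0.0168] F [-0.5 -0.2 -3.8] w 0.0555
```

>>> play_rows(series=[{"dx": -2, "dy": -2, "dz": 0, "turn": 0.0, "fingers": 1}, {"dx": -2, "dy": -3, "dz": -4, "turn": 0.0, "fingers": 1}, {"dx": 0, "dy": 0, "dz": -5, "turn": 0.0, "fingers": 1}, {"dx": 0, "dy": 0, "dz": -3, "turn": 0.0, "fingers": 1}, {"dx": 0, "dy": 0, "dz": 0, "turn": 0.0, "fingers": 1}, {"dx": 0, "dy": 0, "dz": 0, "turn": 0.0, "fingers": 1}])

```text
clock: 23.32
position: [0.5449, -0.2457, 0.0802]
ee_rot: [-0.048, 0.726, 0.683, -0.063]
contact_force: [-0.3, 0.3, -3.3]
width: 0.0555
```

```bash
python3 -c "
from h import *
heldcase('w19.png');show()"
```

```text
t 23.3167 q [-0.487  0.506  1.576 -0.096  1.194 -1.955] p [ 544.9 -245.7   80.2] yaw 86.6 tilt [-0.1576 -0.017 ] F [-0.3  0.3 -3.3] w 0.0555
mask rect [ 437.8 -169.    44.1   13.3] 85.1 0.64
near end [ 435.9 -191. ] centre [ 441.9 -121.2] need [ 103.6 -123.4] TCP off [-103.   124.5]
t 23.4167 q [-0.487  0.506  1.575 -0.096  1.194 -1.955] p [ 545.  -245.7   80.3] yaw 86.6 tilt [-0.1575 -0.0171] F [ 0.1  0.8 -3.8] w 0.0553
```

```bash
sed -i "s/m=masks_of(w,'long_case')$/m=[k for l in('long_case','short_case') for k in masks_of(w,l) if k['region'][280,315]]/" h.py; python3 -c "
from h import *
heldcase('w20.png')"
```

```text
t 23.4167 q [-0.487  0.506  1.575 -0.096  1.194 -1.955] p [ 545.  -245.7   80.3] yaw 86.6 tilt [-0.1575 -0.0171] F [ 0.1  0.8 -3.8] w 0.0553Traceback (most recent call last):
  File "<string>", line 3, in <module>
    heldcase('w20.png')
    ~~~~~~~~^^^^^^^^^^^
  File "h.py", line 44, in heldcase
    c,a=rect(w,m[0]['region'],st['position'][2]+.0147,st); print('mask rect',c,a,m[0]['p'])
               ~^^^
IndexError: list index out of range
```

View pics/w20.png

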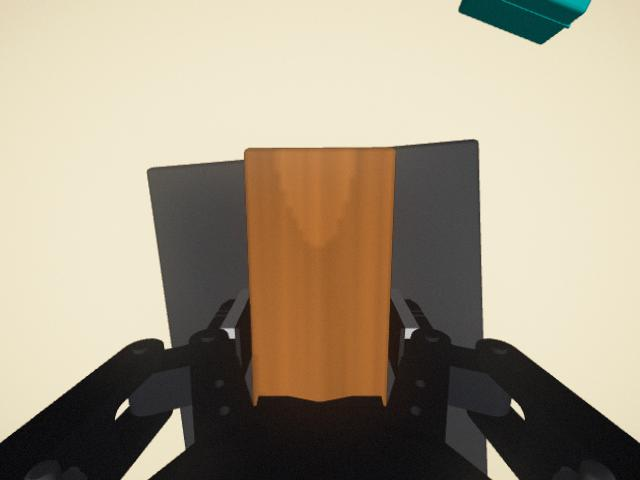

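The held case fills (245–396, 150–400) and fully hides the stack below. The network misses it here, so I'll use a colour mask.

```bash
sed -i "s/    m=\[k for l in.*/    p=w['pixels'].astype(int); m=[dict(region=(p[:,:,0]-p[:,:,2]>55)\&(np.arange(480)[:,None]<285),p=1)]/" h.py; python3 -c "
from h import *
heldcase('w20.png')"
```

```text
t 23.5667 q [-0.487  0.505  1.575 -0.096  1.194 -1.955] p [ 545.4 -245.7   80.7] yaw 86.6 tilt [-0.1567 -0.0175] F [ 0.3  0.1 -2.6] w 0.0553
mask rect [ 501.9 -243.    56.3   52. ] 87.0 1
near end [ 500.4 -271.1] centre [ 504.1 -201.2] need [ 41.4 -43.4] TCP off [-41.3  44.5]
```

>>> play_rows(series=[{"dx": 0, "dy": 1, "dz": -3, "turn": -0.003, "fingers": 1}, {"dx": 0, "dy": 0, "dz": -2, "turn": 0.0, "fingers": 1}, {"dx": 0, "dy": 0, "dz": 0, "turn": 0.0, "fingers": 1}], squeeze=28)

```text
clock: 23.87
position: [0.5457, -0.2446, 0.0757]
ee_rot: [-0.047, 0.727, 0.682, -0.063]
contact_force: [0.1, -0.3, -3.9]
width: 0.055
```

```bash
python3 -c "
from h import *
heldcase('w21.png')"
```

```text
t 23.8667 q [-0.485  0.51   1.581 -0.095  1.183 -1.949] p [ 545.7 -244.6   75.7] yaw 86.4 tilt [-0.1558 -0.0174] F [ 0.1 -0.3 -3.9] w 0.055
mask rect [ 502.2 -241.8   56.3   52. ] 86.9 1
near end [ 500.7 -269.9] centre [ 504.5 -200. ] need [ 41.  -44.6] TCP off [-41.3  44.6]
```

>>> play_rows(series=[{"dx": 0, "dy": 0, "dz": -1.5, "turn": -0.003, "fingers": 1}, {"dx": 0, "dy": 0, "dz": -1.5, "turn": 0.0, "fingers": 1}])

```text
clock: 24.08
position: [0.5459, -0.2446, 0.0728]
ee_rot: [-0.047, 0.729, 0.681, -0.063]
contact_force: [-0.6, -0.1, -3.7]
width: 0.0554
```

```bash
python3 -c "
from h import *
show()"
```

```text
t 24.0833 q [-0.485  0.513  1.584 -0.095  1.177 -1.946] p [ 545.9 -244.6   72.8] yaw 86.2 tilt [-0.1554 -0.0172] F [-0.6 -0.1 -3.7] w 0.0554
```

>>> play_rows(series=[{"dx": 0, "dy": 0, "dz": -1, "turn": 0.0, "fingers": 1}, {"dx": 0, "dy": 0, "dz": -1, "turn": 0.0, "fingers": 1}])

```text
clock: 24.25
position: [0.5454, -0.2448, 0.0713]
ee_rot: [-0.047, 0.728, 0.681, -0.063]
contact_force: [-2.1, 1.3, 2.3]
width: 0.055
```

```bash
python3 -c "
from h import *
show()"
```

```text
t 24.25 q [-0.486  0.514  1.586 -0.096  1.174 -1.945] p [ 545.4 -244.8   71.3] yaw 86.2 tilt [-0.1564 -0.0176] F [-2.1  1.3  2.3] w 0.055
```

Contact at the far end. I'll press a little further so the case levels in the grip.

>>> play_rows(series=[{"dx": 0, "dy": 0, "dz": -1.2, "turn": 0.0, "fingers": 1}, {"dx": 0, "dy": 0, "dz": -1.2, "turn": 0.0, "fingers": 1}, {"dx": 0, "dy": 0, "dz": -1.2, "turn": 0.0, "fingers": 1}], squeeze=20)

```text
clock: 24.5
position: [0.545, -0.2447, 0.0696]
ee_rot: [-0.047, 0.729, 0.68, -0.064]
contact_force: [-2.4, 1.2, 3.1]
width: 0.0553
```

```bash
python3 -c "
from h import *
heldcase('w22.png')"
```

```text
t 24.5 q [-0.486  0.515  1.589 -0.097  1.17  -1.944] p [ 545.  -244.7   69.6] yaw 86.2 tilt [-0.1565 -0.0181] F [-2.4  1.2  3.1] w 0.0553
mask rect [ 501.6 -241.9   55.2   52. ] 86.5 1
near end [ 499.9 -269.4] centre [ 504.2 -199.6] need [ 41.3 -45. ] TCP off [-40.8  45.1]
```

>>> play_rows(series=[{"dx": 0, "dy": 0, "dz": -1, "turn": 0.0, "fingers": 1}, {"dx": 0, "dy": 0, "dz": 0, "turn": 0.0, "fingers": -0.1}, {"dx": 0, "dy": 0, "dz": 0, "turn": 0.0, "fingers": -0.6}, {"dx": 0, "dy": 0, "dz": 0, "turn": 0.0, "fingers": -0.6}, {"dx": 0, "dy": 0, "dz": 0, "turn": 0.0, "fingers": -0.6}, {"dx": 0, "dy": 0, "dz": 0, "turn": 0.0, "fingers": -0.6}])

```text
clock: 25.05
position: [0.547, -0.2456, 0.0692]
ee_rot: [-0.045, 0.729, 0.681, -0.062]
contact_force: [-0.5, -0.3, -0.8]
width: 0.0682
```

```bash
python3 -c "
from h import *
heldcase('w23.png')"
```

```text
t 25.05 q [-0.486  0.516  1.588 -0.096  1.165 -1.944] p [ 547.  -245.6   69.2] yaw 86.2 tilt [-0.1518 -0.02  ] F [-0.5 -0.3 -0.8] w 0.0682
mask rect [ 502.7 -242.    55.1   54. ] 86.4 1
near end [ 501.  -269.5] centre [ 505.4 -199.6] need [ 40.1 -45. ] TCP off [-41.7  45.9]
```

>>> play_rows(series=[{"dx": 0, "dy": 0, "dz": 8, "turn": 0.0, "fingers": -0.6}, {"dx": 0, "dy": 0, "dz": 12, "turn": 0.0, "fingers": -0.6}, {"dx": 0, "dy": 0, "dz": 25, "turn": 0.0, "fingers": -0.6}, {"dx": 0, "dy": 0, "dz": 35, "turn": 0.0, "fingers": -0.6}, {"dx": 0, "dy": 0, "dz": 35, "turn": 0.0, "fingers": -0.6}, {"dx": 0, "dy": 0, "dz": 20, "turn": 0.0, "fingers": -0.6}, {"dx": 0, "dy": 0, "dz": 0, "turn": 0.0, "fingers": -0.6}, {"dx": 0, "dy": 0, "dz": 0, "turn": 0.0, "fingers": -0.6}])

```text
clock: 25.77
position: [0.5454, -0.2447, 0.211]
ee_rot: [-0.046, 0.728, 0.681, -0.063]
contact_force: [0.3, 0.6, -0.7]
width: 0.0683
```

Run:
```python
from h import *
show()
st,w=wrist('w24.png',[('long_case',.084),('plate',.048)])
s=get_image('scene'); P=s['pixels']
for l in('long_case','plate','bottom_plate'):
    for m in masks_of(s,l)[:3]: print(l,round(m['p'],2),np.round(m['xy']),rect(s,m['region'],{'long_case':.084}.get(l,.048)))
a=cv2.resize(P[110:260,120:320],(400,300),interpolation=cv2.INTER_CUBIC); b=cv2.resize(w['pixels'],(400,300))
cv2.imwrite('pics/fin.png',np.hstack([a,b])[:,:,::-1])
```

```text
t 25.7667 q [-0.486  0.401  1.403 -0.089  1.466 -1.973] p [ 545.4 -244.7  211. ] yaw 86.2 tilt [-0.1541 -0.0187] F [ 0.3  0.6 -0.7] w 0.0683
[ 0.5454 -0.2447  0.211 ] (np.float64(86.23488509344848), array([-0.15410405, -0.01866778, -0.98787826])) 0.06832316678046958
long_case 0.77 [456.  44.] 6832 (array([ 386.7, -135.8,   79.8,   50.4]), -24.8) [  6. 139. 135.]
long_case 0.66 [324. 260.] 11277 (array([ 545.5, -244.5,  139. ,   56. ]), -3.6) [139.  85.  42.]
long_case 0.71 [339. 162.] (array([384.1, -52.3, 141.2,  80.9]), -24.3)
plate 0.72 [196. 204.] (array([ 633.5, -212.8,  299.6,  209. ]), 1.0)
plate 0.69 [233. 180.] (array([ 535.9, -208.5,  105.5,   13.4]), -3.2)
plate 0.56 [489. 321.] (array([459.5, 410.6, 140. ,  61.5]), -29.3)
```

View pics/fin.png

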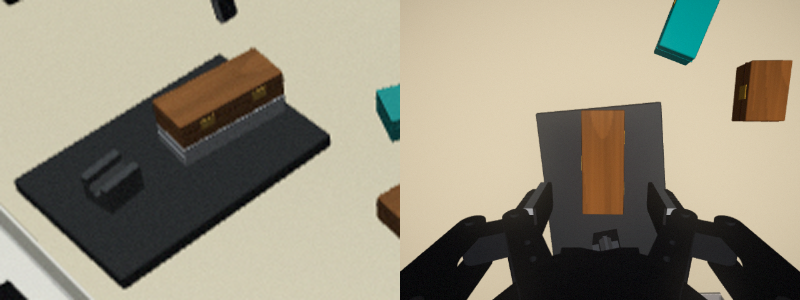

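The left half (scene) shows the case lid up, flush on the two plates. The right half (wrist) shows it at about (603,162), clear of the gripper and lined up. Handing in.

```bash
python3 -c "
from rig import sign_off
print(sign_off())"
```

```text
the job is handed in; nothing more can be done
None
```

The pile is built and the job handed in at about 26 s of the 72 s allowed. I drew the plate out about 94 mm by its end and let go of it. I then took it again by its middle and stacked it on the bottom plate, and set the long case lid up on top.

**Last checks (wrist camera, centre in mm):**

| Thing | x | y | Yaw |
|---|---|---|---|
| Long case, after release | 545.5 | -244.5 | -3.6° |
| Plate, after its release | 545.6 | -244.5 | -3.6° |
| Bottom plate (top camera) | 545.1 | -245.1 | -3.8° |

The final scene view shows all three flush and the V-block upright on the granite, with the gripper about 0.1 m clear above. I did not re-measure the bottom plate, short case or V-block after stacking.

**What did not go as planned:**
- **Tool tilt:** The tool's tilt crept up to about 0.16 rad over the moves, and the interface has no command to correct it. The case was therefore pitched about 0.05 rad in the grip; I pressed it flat at low grip force before letting go.
- **Network misses:** The network missed the held case once and reported the turquoise one instead. I used a colour mask there.
- **Scene camera:** Its position readings were biased by the visible sides of things, so I did not use them for placing.

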